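# Dose grinding balls through the spring gate and hold it open

## Task

Pour all five ceramic balls from the scoop into the funnel of the dosing stand with its spring gate shut, and set the scoop back down level on the bench. Then pull the gate out by its black handle until its pointer lines up with the upright mark plate on the rail, so that all the balls drop into the steel jar below, and keep it there: finish while still holding the gate at the mark, because it springs shut when let go. Leave the jar where it stands, and do not disturb the bottle, the beaker and the rack.

Things in the scene. Friction and masses are not known exactly. Their poses are not given: they have to be found in the camera images.
- scoop_grip (a point): Centre of an aluminium scoop: tray open above and at its +x end, 138 mm long, 56 wide (48 inside), walls 38 high, 0.11 kg plus 60 g of balls. Point: mid-width, 24 mm above the underside, 80 mm from the mouth, 58 from the closed end; pinch the side walls here. x to the mouth, z up. Starts level on the bench (z = 0).
- scoop_lip (a point): Middle of the scoop's pouring lip at the open mouth, 80 mm along x from scoop_grip, 19 mm above the underside; axes as scoop_grip. The floor is level at the closed end; from 15 mm ahead of scoop_grip it ramps up by 14 degrees to this lip, so the balls stay in when level and roll out when the mouth is slowly tilted down by 30 to 50 degrees.
- funnel_rim (a point): Centre of the white funnel's mouth on the fixed dosing stand, at rim height, 200 mm above the bench. Rim 120 mm across outside, 113 inside; it narrows over 50 mm of height to a clear upright tube 50 mm inside, 53 mm long, closed below by the gate. z up; -x is the direction in which the gate is pulled (roughly towards the robot).
- tube_foot (a point): On the axis at the lower end of the clear tube, 103 mm below funnel_rim, just above the gate plate. Axes as funnel_rim.
- gate_grip (a point): Centre of the gate's black handle, an upright block 16 mm wide (y), 42 long (x), top 22 mm above this point, gate bar's underside 28 mm below it, then empty space. 112 mm above the bench; 150 mm in front of the tube axis when shut. Flange across its outer end: 36 mm wide, inner face 22 mm to -x, top 23 mm above. Pinch across y from above. Axes as funnel_rim.
- gate (a joint): Slide of the gate: 0 = shut, grows as it is pulled out (-x of the stand), m, stop at 0.080. A spring pulls it shut with 3.6 N at 0 plus 90 N/m (8 to 9 N at the mark).
- gate_pointer (a point): End of the steel pointer, a 4 mm thick upright tongue on the side (-y) of the gate bar; the point is at the middle of its thickness, 98 mm above the bench. It moves with the gate; axes as funnel_rim.
- mark_line (a point): The mark: mid-thickness of a fixed upright steel plate, 4 mm thick, 22 mm high, clipped on the rail beside the gate bar (-y side), at pointer height; 50 to 62 mm in front (-x) of the pointer when the gate is shut, different each time. Axes as funnel_rim: the gate is at the mark when pointer and mark have the same x in them.
- jar_rim (a point): Centre of the mouth of the loose steel jar standing on the base of the stand under the tube: 66 mm outside, 58 mm inside, 68 mm high, mouth 78 mm above the bench.
- ball0_center (a point): Centre of white ceramic ball 1 of 5, 16 mm diameter, 12 g; starts in the scoop.
- ball1_center (a point): Centre of white ceramic ball 2 of 5, 16 mm diameter, 12 g; starts in the scoop.
- ball2_center (a point): Centre of white ceramic ball 3 of 5, 16 mm diameter, 12 g; starts in the scoop.
- ball3_center (a point): Centre of white ceramic ball 4 of 5, 16 mm diameter, 12 g; starts in the scoop.
- ball4_center (a point): Centre of white ceramic ball 5 of 5, 16 mm diameter, 12 g; starts in the scoop.
- bottle: Bystander: glass bottle with a blue cap, 70 mm across, 140 mm high; origin at the centre of its underside.
- beaker: Bystander: empty glass beaker, 72 mm across, 90 mm high; origin at the centre of its underside.
- rack: Bystander: closed black and orange tip box, 120 x 80 mm, 63 mm high; origin at the centre of its underside.
There are look-alikes about, which are no part of the job. What is meant by the part that bears scoop_grip is not orange, and is the larger of those in its own colour.

How it is judged:
By the outcome, as a careful person would: the job done as asked, in the order asked, and still so for the second after the job is handed in, while the arm keeps its last pose, push and grip.
It also fails if it takes over 72 s, if anything falls off the work surface, if the arm or the gripper's body presses on something with over 40 N, if the wrist force passes 120 N, or if a joint passes its speed limit or range.

## Robot

A 6-joint arm with a two-finger parallel gripper is mounted at the origin on the work surface. World frame = base frame: x ahead of the robot, y to its left, z up, the work surface at z = 0. Lengths are in m, angles in rad, forces in N, time in s.
With the tool pointing down it reaches from about 0.35 to 0.775 m from the base axis. Payload 7.3 kg.
Tool frame: the origin (TCP) lies midway between the tips of the shut fingers; the grasp point (between the pads) lies robot.grasp_offset behind it (robot.grasp_offset is the distance from the TCP to the grasp point, in m); z points along the fingers, x is the direction in which the jaws open and shut, and the axes are right-handed (so a half turn about z gives the same grasp; the last joint's range is limited). The gripper opens to 92 mm and grips with 3 to 60 N. Pads are 19 mm wide; open, the fingers measure 130 mm over their backs; the gripper's body (75 mm by 190 mm) begins 47 mm behind the grasp point.
Start: joints at [1.167, 0.342, 1.524, -0, 1.275, -0.146], TCP at [0.134, 0.508, 0.227] pointing down, gripper open.
Joint ranges: [-2.53, 2.53], [-0.77, 2.02], [0.04, 2.7], [-1, 4.14], [0.28, 2.66], [-3.11, 3.11]. Speed limits (rad/s): [2.57, 2.57, 3.14, 3.14, 3.14, 3.14].

## Interface

Orientations are given as [roll, pitch, yaw] about the fixed x, y, z axes, in that order (R = Rz(yaw) Ry(pitch) Rx(roll)).
In Python, from cell import robot gives the robot as it stands. The module is installed in compiled form; this text tells all that it offers.
- The arm moves only by the tool move_arm, never from a script. Its argument "increments" is a list of rows, each a list of 7 numbers: the finger opening in mm, from 0 to 91.8, then the shift along the tool's x, y, z in mm, then the turn, a rotation vector about the tool's x, y, z in rad. A call has 1 to 12 rows; each row shifts and turns the pose as measured when the row begins, along the tool's axes as they then stand; what a row does not reach is not made up. A row lasts 1/8 s, in which the tool goes at most 62.5 mm and 10.7 degrees, less where a joint would pass 70% of its speed; a pose out of reach is approached as far as the arm can. A call is refused whole if a number of a shift passes 62.5 or a number of a turn 0.188, either way. A call with a gripper value outside its range is refused whole. The fingers move at their own pace and stop on an object; "newtons" is the grip in N (left out, the last holds). Time passes only in rows, so rows that do not move let the fingers close. It gives the time, the measured TCP pose, the force and the opening at its end, in the units of the state.
- robot.observe(): the state, without advancing time (a new reading comes with each control period).
- robot.read_camera(name): name is "side" or "top" or "wrist"; returns a dict with "img" (400x640x3 uint8, red, green, blue), "fx", "fy", "cx", "cy" (pixels), "k1" (the pictures are not rectified: a ray, as slopes to the right and down, at radius r is drawn at 1 + k1 r^2 times it, then the intrinsics apply), "T" (4x4, takes a point from camera to world coordinates). Camera axes: x right, y down, z forward; pixel columns grow to the right and rows downward; lengths in m; the calibration is good to about 2 mm. A picture is of the moment at which its call begins. There is no depth.
- robot.hand_in(): hands the job in, once; it reports no verdict.
Trained networks look in the newest picture that a camera, given by its name, has taken for a name from the list of things; names that differ only in an ending like _2 or _b are one class to them, and where a whole thing is asked for, a point or a joint stands for the part that bears it (a point fixed in the world has none). Each returns a list of dicts, best first, with "conf" (0 to 1); they miss things now and then, are a little off and sometimes report something else, mostly with a low value. They report only what shows in the picture. A call takes as long as a camera call. They do not tell look-alikes from the thing itself.
- robot.look_for(thing, camera): "rect" ([left, top, width, height] in pixels, round what is visible of it).
The state is a dict: "time": time; "qpos": joint angles; "qvel": joint speeds; "joint_efforts": joint torques, N m; "tool_pos": TCP position; "tool_rot": TCP orientation; "contact_force": force on the tool from outside, world axes, zero at the start; "torque": the same for the moment, N m; "opening": finger opening in m.
Only numpy, scipy, OpenCV 4.12 (cv2) and the standard library are available. Lean on these libraries where they do the work, as an engineer would, in place of code of your own. Each camera call takes 0.05 s, during which the arm holds its last target.

## Working session

There is one attempt and no reset: what is moved stays moved. The work goes in short steps, Python scripts to look and compute and a tool call to move; the robot and the scene stay as the last step left them, time stands still between calls to the robot, and variables do not carry over. Pictures are saved under pics/ and viewed, and the job is handed in when it is done.

Besides the shell and the picture viewer there is one more tool, called after "Request:" by a JSON object that holds its "method" and its "body", one argument or row to a line. move_arm: Moves the arm, as the interface text tells. Its arguments: {"type":"object","properties":{"increments":{"type":"array"},"newtons":{"type":"number"}},"required":["increments"]}

```bash
mkdir -p pics; cat > h.py <<'E'
import numpy as np, cv2
from cell import robot
from scipy.spatial.transform import Rotation as R
def cam(n,fn=None):
    c=robot.read_camera(n)
    if fn: cv2.imwrite('pics/'+fn,c['img'][:,:,::-1])
    return c
def ray(c,u,v):
    K=np.array([[c['fx'],0,c['cx']],[0,c['fy'],c['cy']],[0,0,1.]])
    x,y=(u-c['cx'])/c['fx'],(v-c['cy'])/c['fy']
    a,b=x,y
    for _ in range(30):
        s=1+c['k1']*(a*a+b*b); a,b=x/s,y/s
    d=np.array(c['T'])[:3,:3]@np.array([a,b,1]); return np.array(c['T'])[:3,3],d/np.linalg.norm(d)
def atz(c,u,v,z):
    o,d=ray(c,u,v); return o+d*(z-o[2])/d[2]
def proj(c,p):
    T=np.array(c['T']); q=T[:3,:3].T@(np.array(p)-T[:3,3]); a,b=q[0]/q[2],q[1]/q[2]
    s=1+c['k1']*(a*a+b*b); return np.array([c['fx']*a*s+c['cx'],c['fy']*b*s+c['cy']])
def tri(rs):
    A=np.zeros((3,3));b=np.zeros(3)
    for o,d in rs:
        P=np.eye(3)-np.outer(d,d);A+=P;b+=P@o
    p=np.linalg.solve(A,b); return p,[np.linalg.norm((np.eye(3)-np.outer(d,d))@(p-o)) for o,d in rs]
E
python3 - <<'E'
from h import *
for n in ['side','top','wrist']:
    c=cam(n,n+'0.png'); print(n,c['fx'],c['k1'],np.round(c['T'],3).tolist())
    for t in ['scoop_grip','scoop_lip','funnel_rim','gate_grip','gate_pointer','mark_line','jar_rim','tube_foot','ball0_center','bottle','beaker','rack']:
        print(t,[([round(x) for x in r['rect']],round(r['conf'],2)) for r in robot.look_for(t,n)][:6])
s=robot.observe(); print(s, robot.grasp_offset)
E
```

```text
side 518.4616713715819 -0.14792272079660293 [[0.977, -0.121, 0.176, 0.326], [-0.213, -0.473, 0.855, -1.082], [-0.02, -0.873, -0.488, 0.737], [0.0, 0.0, 0.0, 1.0]]
scoop_grip [([239, 181, 46, 21], 0.89), ([235, 210, 48, 37], 0.84), ([226, 165, 36, 20], 0.61), ([336, 136, 26, 52], 0.57)]
scoop_lip [([225, 164, 35, 18], 0.62), ([238, 180, 52, 27], 0.59), ([231, 207, 50, 40], 0.58)]
funnel_rim [([306, 155, 108, 104], 0.66), ([238, 182, 50, 22], 0.28)]
gate_grip [([305, 200, 63, 26], 0.56)]
gate_pointer [([303, 201, 60, 24], 0.81)]
mark_line [([342, 215, 2, 9], 0.59)]
jar_rim [([364, 214, 23, 23], 0.93), ([302, 156, 114, 106], 0.53), ([345, 213, 1, 11], 0.39)]
tube_foot [([304, 156, 112, 102], 0.83), ([262, 306, 68, 52], 0.74)]
ball0_center [([345, 213, -2, 12], 0.53)]
bottle [([334, 138, 28, 50], 0.7), ([361, 217, 28, 20], 0.21)]
beaker [([377, 274, 33, 56], 0.76)]
rack [([257, 304, 72, 57], 0.62)]
top 456.68377538046497 -0.04463422426558829 [[0.004, -0.989, 0.145, 0.359], [-1.0, -0.003, 0.005, -0.011], [-0.005, -0.145, -0.989, 1.434], [0.0, 0.0, 0.0, 1.0]]
scoop_grip [([273, 234, 51, 36
[... 799 characters left out ...]
rack []
{'time': 1.95, 'qpos': array([ 1.16700526e+00,  3.41965697e-01,  1.52411825e+00,  1.69337024e-05,
        1.27539434e+00, -1.45993723e-01]), 'qvel': array([-5.64164230e-04, -1.59164226e-03, -2.78685855e-05,  1.28726205e-03,
       -2.10029175e-04, -1.17434450e-03]), 'joint_efforts': array([ 1.11907793e-04, -4.31126368e+01, -2.44478810e+01,  7.18307239e-02,
        4.82268061e-02,  3.13020905e-06]), 'tool_pos': array([0.13382477, 0.50767054, 0.22675194]), 'tool_rot': array([ 3.14159204e+00, -1.15504193e-04,  1.31299406e+00]), 'contact_force': array([-0.73428132, -0.20904264,  0.48093724]), 'torque': array([ 0.00918908,  0.03748591, -0.03110826]), 'opening': 0.09199825329996739} 0.0188
```

View pics/side0.png

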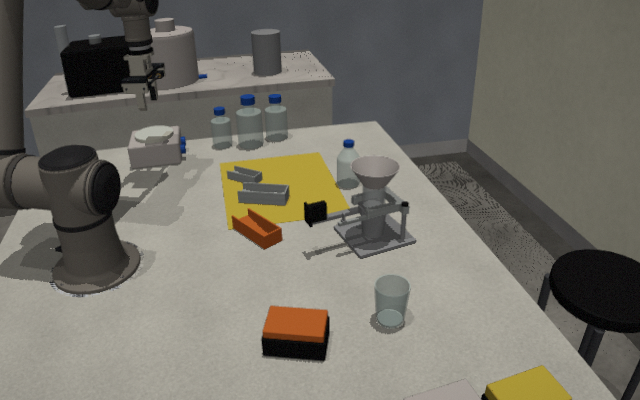

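View pics/top0.png

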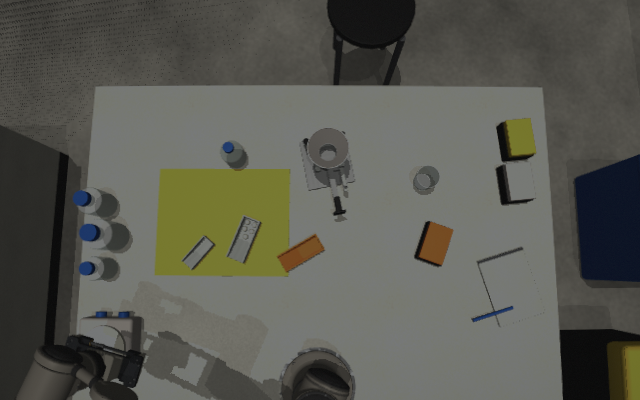

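```bash
python3 - <<'E'
import cv2
a=cv2.imread('pics/top0.png')[110:290,160:360]; cv2.imwrite('pics/t0c.png',cv2.resize(a,None,fx=3.3,fy=3.3,interpolation=3))
a=cv2.imread('pics/side0.png')[130:280,210:430]; cv2.imwrite('pics/s0c.png',cv2.resize(a,None,fx=3.5,fy=3.5,interpolation=3))
E
```

```text
(no output)
```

View pics/t0c.png

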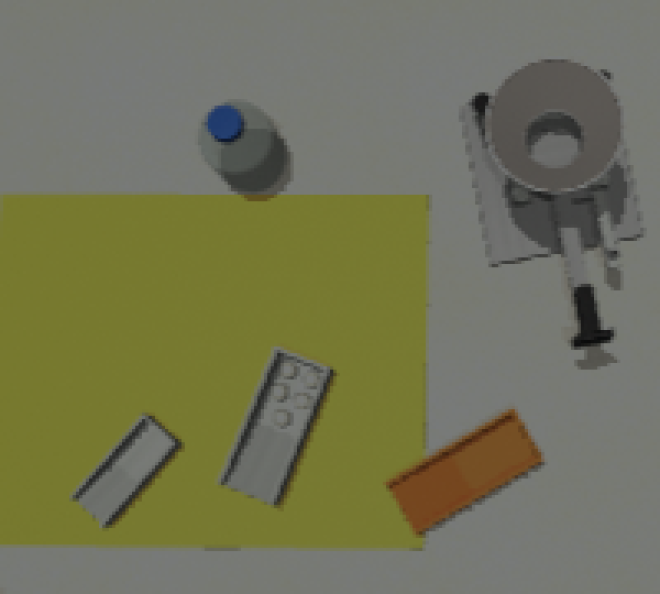

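View pics/s0c.png

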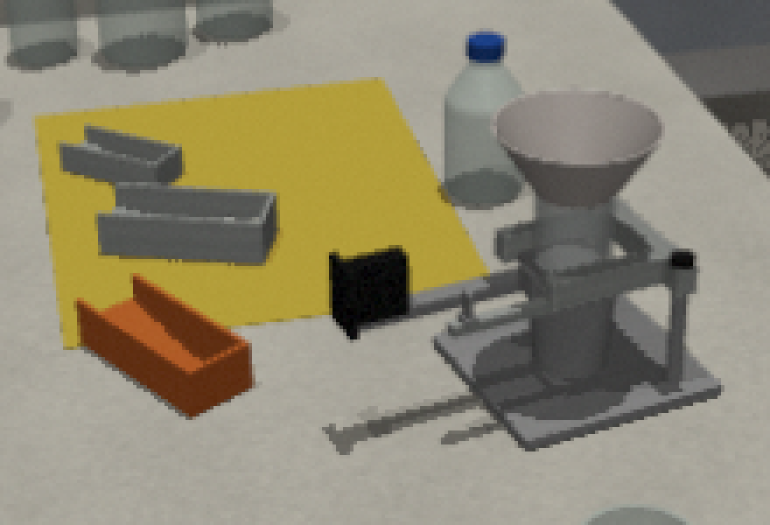

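The top view shows the larger grey scoop at about (244,240), with five balls at its far closed end and its mouth toward the robot. The funnel is at about (328,149) and the gate handle at about (338,210).

```bash
python3 - <<'E'
from h import *
c=cam('top'); s=cam('side')
def up(u,v): return (u+.5)/3.3+160-.5,(v+.5)/3.3+110-.5
def us(u,v): return (u+.5)/3.5+210-.5,(v+.5)/3.5+130-.5
P=[atz(c,*up(*q),.038) for q in [(278,347),(333,370),(222,483),(278,505)]]
for p in P: print(p.round(4))
P=np.array(P); ax=(P[2]+P[3]-P[0]-P[1])/2; L=np.linalg.norm(ax); ax/=L
print('len',L,'w',np.linalg.norm(P[0]-P[1]),np.linalg.norm(P[2]-P[3]),'yaw',np.arctan2(ax[1],ax[0]))
ce=(P[0]+P[1])/2; g=P.mean(0)+ax*(-.011); print('grip',g, 'mouth',(P[2]+P[3])/2)
# funnel
for z,n in[(.2,'rim')]:
    q=[atz(c,*up(*e),z) for e in [(491,125),(621,125),(556,58),(556,193)]]
    print(n,np.round(q,4).tolist(), ((q[0]+q[1])/2)[1], ((q[2]+q[3])/2)[0])
    q=[atz(s,*us(*e),z) for e in [(496,128),(663,128),(580,90),(580,166)]]
    print(n,np.round(q,4).tolist(), np.mean(q,0))
# handle top
q=[atz(c,*up(*e),.134) for e in [(572,287),(594,287),(578,335),(600,335)]]
print('handle',np.round(q,4).tolist())
q=[atz(c,*up(*e),.135) for e in [(571,346),(613,342),(570,335),(612,331)]]
print('flange',np.round(q,4).tolist())
print('handle side', [atz(s,*us(*e),z).round(4).tolist() for e,z in [((335,256),.135),((355,336),.09),((405,250),.134)]])
print('ptr/mark side',[atz(s,*us(*e),.098).round(4).tolist() for e in [(466,303),(527,282)]])
E
```

```text
[0.5148 0.2268 0.038 ]
[0.4934 0.1749 0.038 ]
[0.3884 0.2754 0.038 ]
[0.3685 0.223  0.038 ]
len 0.13463724166612434 w 0.0561553727311389 0.05600034969925922 yaw 2.7744309323731366
grip [0.45153951 0.22108728 0.038     ] mouth [0.37844083 0.24920114 0.038     ]
rim [[0.6853, 0.0246, 0.2], [0.6855, -0.0848, 0.2], [0.7439, -0.0301, 0.2], [0.6269, -0.0301, 0.2]] -0.03010638516903306 0.6854009982780459
rim [[0.6343, -0.0161, 0.2], [0.7438, -0.0443, 0.2], [0.7085, 0.0283, 0.2], [0.6717, -0.0842, 0.2]] [ 0.68958554 -0.02909185  0.2       ]
handle [[0.5575, -0.0451, 0.134], [0.5576, -0.0643, 0.134], [0.5154, -0.0503, 0.134], [0.5154, -0.0694, 0.134]]
flange [[0.5056, -0.0442, 0.135], [0.5092, -0.0806, 0.135], [0.5152, -0.0433, 0.135], [0.5188, -0.0798, 0.135]]
handle side [[0.5147, -0.0483, 0.135], [0.5207, -0.0793, 0.09], [0.5622, -0.0503, 0.134]]
ptr/mark side [[0.5996, -0.0694, 0.098], [0.6475, -0.0529, 0.098]]
```

Request:
{"method": "move_arm", "body": {
  "increments": [
    [80,-24.5,47.5,0,0,0,0],
    [80,-24.5,47.5,0,0,0,0],
    [80,-24.5,47.5,0,0,0,0],
    [80,-24.5,47.5,0,0,0,0],
    [80,-24.5,47.5,0,0,0,0],
    [80,-24.5,47.5,0,0,0,0],
    [80,-24.5,47.5,0,0,0,0],
    [80,-24.5,47.5,0,0,0,0.109]
  ],
  "newtons": 25
}}

```text
time: 3.05
tool_pos: [0.4595, 0.2163, 0.2274]
tool_rot: [3.14, -0.004, 1.209]
contact_force: [-0.3, 0.4, 0.2]
opening: 0.0804
```

```bash
python3 - <<'E'
from h import *
w=cam('wrist','w1.png'); s=robot.observe(); print(s['tool_pos'],s['tool_rot'],s['qpos'].round(3)); print(np.round(w['T'],3).tolist())
for t in ['scoop_grip','scoop_lip','ball0_center']: print(t,[(np.round(r['rect']),round(r['conf'],2)) for r in robot.look_for(t,'wrist')])
E
```

```text
[0.46422837 0.21210743 0.22726352] [ 3.13571068e+00 -3.03714989e-03  1.20072282e+00] [ 2.790e-01  3.110e-01  1.568e+00 -1.000e-03  1.256e+00 -9.210e-01]
[[0.354, 0.9, 0.255, 0.391], [0.935, -0.342, -0.092, 0.242], [0.005, 0.271, -0.963, 0.385], [0.0, 0.0, 0.0, 1.0]]
scoop_grip [(array([ 90., 101., 125., 137.]), 0.94), (array([298.,  78.,  60., 141.]), 0.88)]
scoop_lip [(array([404.,   2.,  94., 113.]), 0.82), (array([297.,  79.,  62., 141.]), 0.73), (array([ 89., 102., 129., 136.]), 0.57), (array([202., 327.,  32.,  22.]), 0.56), (array([321., 149.,  11.,  18.]), 0.5)]
ball0_center [(array([309., 189.,  13.,  11.]), 0.55), (array([331., 189.,  15.,  12.]), 0.53)]
```

View pics/w1.png

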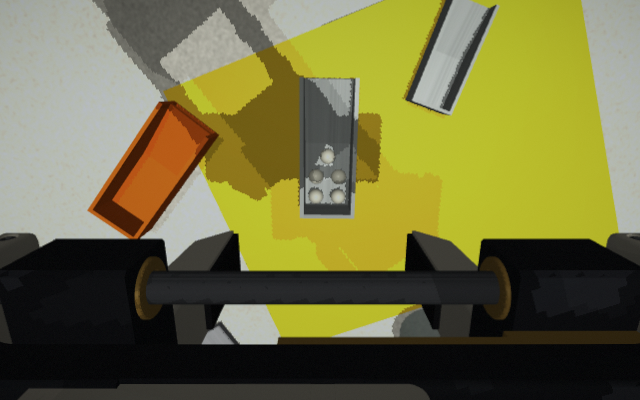

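The wrist view shows the scoop at (299–358, 78–217). Its mouth is at the top of the picture and the balls are at the closed end.

```bash
python3 - <<'E'
from h import *
w=cam('wrist')
P=np.array([atz(w,*q,.038) for q in [(301,217),(354,217),(299.5,78),(358.5,78)]])
print(P.round(4)); ax=(P[2]+P[3]-P[0]-P[1])/2; L=np.linalg.norm(ax); ax/=L
print(L,np.linalg.norm(P[0]-P[1]),np.linalg.norm(P[2]-P[3]),'yaw',np.arctan2(ax[1],ax[0])-np.pi/2)
g=P.mean(0)-.011*ax; print(g)
s=robot.observe();M=R.from_euler('xyz',s['tool_rot']).as_matrix()
print(s['tool_pos'],s['tool_rot'],(M.T@(np.r_[g[:2],.005]-s['tool_pos']))*1000)
E
```

```text
[[0.4964 0.1805 0.038 ]
 [0.5157 0.2314 0.038 ]
 [0.3697 0.2292 0.038 ]
 [0.3889 0.2803 0.038 ]]
0.1358388173976445 0.0544395459335988 0.054562080609031165 yaw 1.2031793227555339
[0.45295576 0.2263763  0.038     ]
[0.45780305 0.21776074 0.22703106] [ 3.14116773 -0.00363322  1.21205106] [  5.5584658   -7.65797771 222.04948464]
```

Request:
{"method": "move_arm", "body": {
  "increments": [
    [80,4,-7,40,0,0,0.005],
    [80,0,0,50,0,0,0],
    [80,0,0,50,0,0,0],
    [80,0,0,35,0,0,0],
    [80,0,0,15,0,0,0],
    [80,0,0,0,0,0,0]
  ]
}}

```text
time: 4.05
tool_pos: [0.4477, 0.2331, 0.0343]
tool_rot: [3.139, -0.007, 1.224]
contact_force: [-0.2, 0.7, -0.2]
opening: 0.08
```

```bash
python3 - <<'E'
from h import *
w=cam('wrist','w2.png'); s=robot.observe(); print(s['tool_pos'],s['tool_rot'],s['qpos'].round(3))
E
```

```text
[0.44821527 0.23323597 0.03498739] [ 3.13780607 -0.00824665  1.22355509] [ 0.325  0.546  1.816  0.006  0.772 -0.902]
```

View pics/w2.png

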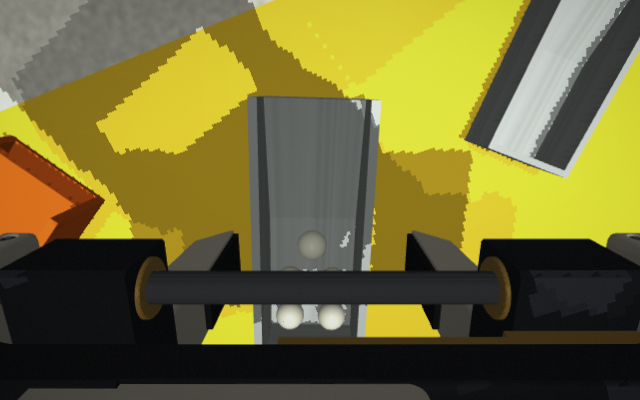

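Request:
{"method": "move_arm", "body": {
  "increments": [
    [80,-6,7,12,0,0,0.02],
    [80,0,0,10,0,0,0],
    [80,0,0,5,0,0,0],
    [80,0,0,0,0,0,0]
  ]
}}

```text
time: 4.6
tool_pos: [0.4543, 0.2258, 0.0084]
tool_rot: [3.135, -0.011, 1.203]
contact_force: [0.4, 0.6, 1.0]
opening: 0.0801
```

```bash
python3 - <<'E'
from h import *
w=cam('wrist'); s=robot.observe(); print(s['tool_pos'],s['tool_rot'],s['qpos'].round(3))
P=np.array([[.4525,.2245]])
for q in [(.4525,.2245,.038)]:
  for dx,dy in[(80,28),(80,-28)]:
    a=np.array([np.cos(2.774),np.sin(2.774)]);b=np.array([-a[1],a[0]])
    print(proj(w,np.r_[np.array(q[:2])+a*dx/1e3+b*dy/1e3,.038]))
cv2.imwrite('pics/w3.png',w['img'][:,:,::-1])
E
```

```text
[0.45442043 0.22591588 0.00859291] [ 3.13433693 -0.01126278  1.20354367] [ 0.308  0.592  1.831  0.007  0.706 -0.901]
[233.77493414  68.48856137]
[399.27192392  68.51178995]
```

View pics/w3.png

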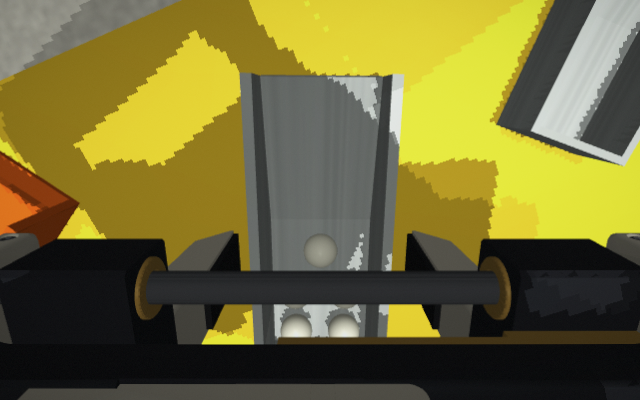

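Request:
{"method": "move_arm", "body": {
  "increments": [
    [80,0,0,4,0,0,0],
    [40,0,0,0,0,0,0],
    [40,0,0,0,0,0,0],
    [40,0,0,0,0,0,0],
    [40,0,0,0,0,0,0],
    [40,0,0,0,0,0,0]
  ],
  "newtons": 30
}}

```text
time: 5.4
tool_pos: [0.4548, 0.2261, 0.0049]
tool_rot: [3.134, -0.012, 1.204]
contact_force: [0.1, 0.4, -0.2]
opening: 0.0559
```

Gripped at 56 mm. Next I lift.

Request:
{"method": "move_arm", "body": {
  "increments": [
    [40,0,0,-10,0,0,0],
    [40,0,0,-30,0,0,0],
    [40,0,0,-40,0,0,0],
    [40,0,0,-40,0,0,0],
    [40,0,0,-40,0,0,0],
    [40,0,0,-40,0,0,0],
    [40,0,0,-30,0,0,0],
    [40,0,0,-20,0,0,0],
    [40,0,0,0,0,0,0]
  ]
}}

```text
time: 6.52
tool_pos: [0.4497, 0.2234, 0.267]
tool_rot: [3.133, -0.012, 1.204]
contact_force: [-0.4, -0.1, -1.4]
opening: 0.056
```

```bash
python3 - <<'E'
from h import *
w=cam('wrist','w4.png'); s=robot.observe(); print(s['tool_pos'],s['tool_rot'],s['qpos'].round(3),s['opening'],s['contact_force'])
cam('side','s4.png')
E
```

```text
[0.44919508 0.22325718 0.26592245] [ 3.13515006 -0.01083344  1.20360682] [ 0.305  0.262  1.527  0.005  1.34  -0.899] 0.05551186850658932 [ 1.09958677  0.12818048 -1.41858682]
```

View pics/w4.png

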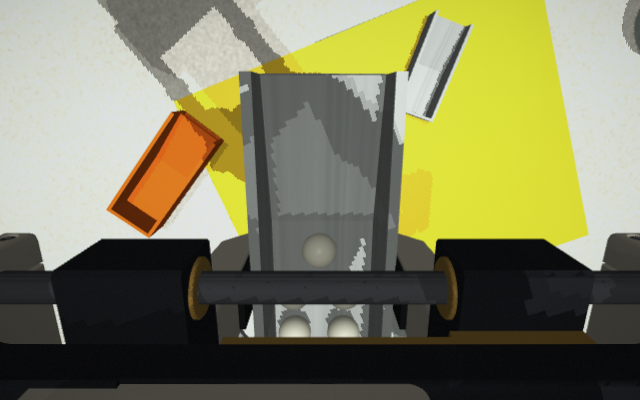

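View pics/s4.png

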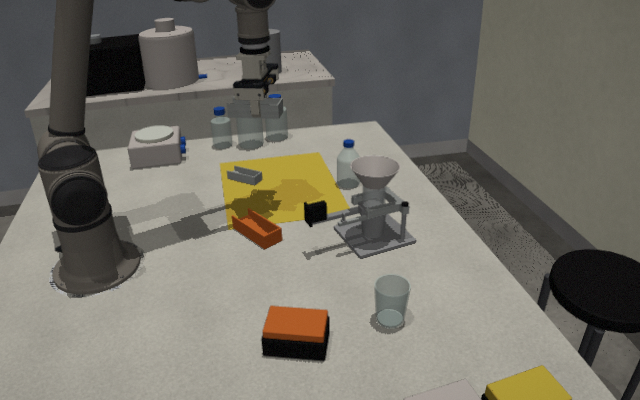

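```bash
cat > plan.py <<'E'
from h import *
import sys
# python plan.py x y z yaw n : rows for level move
def plan(tx,ty,tz,tyaw,n):
    s=robot.observe(); p=s['tool_pos']; yaw=s['tool_rot'][2]
    dp=np.array([tx,ty,tz])-p; dy=(tyaw-yaw+np.pi)%(2*np.pi)-np.pi
    wgt=np.minimum(np.minimum(np.arange(1,n+1),np.arange(n,0,-1)),4.); wgt/=wgt.sum()
    print(p.round(4),s['tool_rot'].round(4),'d',dp.round(4),dy)
    y=yaw
    for w in wgt:
        c,q=np.cos(y),np.sin(y); d=dp*w*1000
        print([round(c*d[0]+q*d[1],0),round(q*d[0]-c*d[1],0),round(-d[2],0),0,0,round(-dy*w,3)])
        y+=dy*w
if __name__=='__main__': plan(*map(float,sys.argv[1:5]),int(sys.argv[5]))
E
python3 plan.py .6625 -.120 .25 -.262 18
```

```text
[0.4488 0.2232 0.2649] [ 3.1367 -0.0096  1.2036] d [ 0.2137 -0.3432 -0.0149] -1.4655799473168578
[np.float64(-4.0), np.float64(5.0), np.float64(0.0), 0, 0, np.float64(0.024)]
[np.float64(-8.0), np.float64(11.0), np.float64(0.0), 0, 0, np.float64(0.049)]
[np.float64(-11.0), np.float64(17.0), np.float64(1.0), 0, 0, np.float64(0.073)]
[np.float64(-13.0), np.float64(24.0), np.float64(1.0), 0, 0, np.float64(0.098)]
[np.float64(-11.0), np.float64(25.0), np.float64(1.0), 0, 0, np.float64(0.098)]
[np.float64(-8.0), np.float64(26.0), np.float64(1.0), 0, 0, np.float64(0.098)]
[np.float64(-6.0), np.float64(26.0), np.float64(1.0), 0, 0, np.float64(0.098)]
[np.float64(-3.0), np.float64(27.0), np.float64(1.0), 0, 0, np.float64(0.098)]
[np.float64(-0.0), np.float64(27.0), np.float64(1.0), 0, 0, np.float64(0.098)]
[np.float64(2.0), np.float64(27.0), np.float64(1.0), 0, 0, np.float64(0.098)]
[np.float64(5.0), np.float64(26.0), np.float64(1.0), 0, 0, np.float64(0.098)]
[np.float64(7.0), np.float64(26.0), np.float64(1.0), 0, 0, np.float64(0.098)]
[np.float64(10.0), np.float64(25.0), np.float64(1.0), 0, 0, np.float64(0.098)]
[np.float64(12.0), np.float64(24.0), np.float64(1.0), 0, 0, np.float64(0.098)]
[np.float64(15.0), np.float64(23.0), np.float64(1.0), 0, 0, np.float64(0.098)]
[np.float64(13.0), np.float64(16.0), np.float64(1.0), 0, 0, np.float64(0.073)]
[np.float64(9.0), np.float64(10.0), np.float64(0.0), 0, 0, np.float64(0.049)]
[np.float64(5.0), np.float64(5.0), np.float64(0.0), 0, 0, np.float64(0.024)]
```

Request:
{"method": "move_arm", "body": {
  "increments": [
    [40,-4,5,0,0,0,0.024],
    [40,-8,11,0,0,0,0.049],
    [40,-11,17,0,0,0,0.073],
    [40,-13,24,0,0,0,0.098],
    [40,-11,25,0,0,0,0.098],
    [40,-8,26,0,0,0,0.098],
    [40,-6,26,0,0,0,0.098],
    [40,-3,27,0,0,0,0.098],
    [40,0,20,0,0,0,0.07],
    [40,0,10,0,0,0,0.03],
    [40,0,0,0,0,0,0]
  ]
}}

```text
time: 8.0
tool_pos: [0.5562, 0.0312, 0.2548]
tool_rot: [-3.135, 0.006, 0.421]
contact_force: [-0.2, -1.3, -2.1]
opening: 0.056
```

```bash
python3 plan.py .6625 -.120 .25 -.262 11 | sed 's/np.float64//g'; python3 -c "
from cell import robot; print(robot.observe()['qpos'])"
```

```text
[0.5562 0.0312 0.2548] [-3.1348  0.0058  0.421 ] d [ 0.1063 -0.1512 -0.0048] -0.6829802027174461
[(1.0), (6.0), (0.0), 0, 0, (0.021)]
[(2.0), (11.0), (0.0), 0, 0, (0.043)]
[(4.0), (17.0), (0.0), 0, 0, (0.064)]
[(7.0), (22.0), (1.0), 0, 0, (0.085)]
[(9.0), (21.0), (1.0), 0, 0, (0.085)]
[(11.0), (20.0), (1.0), 0, 0, (0.085)]
[(13.0), (19.0), (1.0), 0, 0, (0.085)]
[(14.0), (18.0), (1.0), 0, 0, (0.085)]
[(12.0), (13.0), (0.0), 0, 0, (0.064)]
[(8.0), (8.0), (0.0), 0, 0, (0.043)]
[(4.0), (4.0), (0.0), 0, 0, (0.021)]
[-0.08328465  0.38661393  1.37847255  0.00322228  1.38483395 -0.50485424]
```

Request:
{"method": "move_arm", "body": {
  "increments": [
    [40,1,6,-1,0,0,0.021],
    [40,2,11,-1,0,0,0.043],
    [40,4,17,-1,0,0,0.064],
    [40,7,22,-1,0,0,0.085],
    [40,9,21,-1,0,0,0.085],
    [40,11,20,-1,0,0,0.085],
    [40,13,19,-1,0,0,0.085],
    [40,14,18,-1,0,0,0.085],
    [40,12,13,0,0,0,0.064],
    [40,8,8,0,0,0,0.043],
    [40,4,4,0,0,0,0.021],
    [40,0,0,0,0,0,0]
  ]
}}

```text
time: 9.5
tool_pos: [0.664, -0.1252, 0.2625]
tool_rot: [-3.14, 0.007, -0.29]
contact_force: [-1.4, 0.3, -2.7]
opening: 0.0558
```

```bash
python3 - <<'E'
from h import *
s=robot.observe(); print(s['tool_pos'],s['tool_rot'],s['qpos'].round(3),s['opening'],s['contact_force'])
cam('side','s5.png');cam('top','t5.png');cam('wrist','w5.png')
M=R.from_euler('xyz',s['tool_rot']).as_matrix(); print('lip',s['tool_pos']+M@[0,-.079,-.014])
a=cv2.imread('pics/top5.png') if 0 else cv2.imread('pics/t5.png')[90:270,240:460]; cv2.imwrite('pics/t5c.png',cv2.resize(a,None,fx=3.3,fy=3.3,interpolation=3))
E
```

```text
[ 0.66401318 -0.12522873  0.26249616] [-3.13976573  0.00741935 -0.28969481] [-0.301  0.622  0.967  0.002  1.559 -0.011] 0.05584992419243875 [-1.39115629  0.32397277 -2.65796466]
lip [ 0.68667353 -0.04957519  0.27664007]
```

View pics/s5.png

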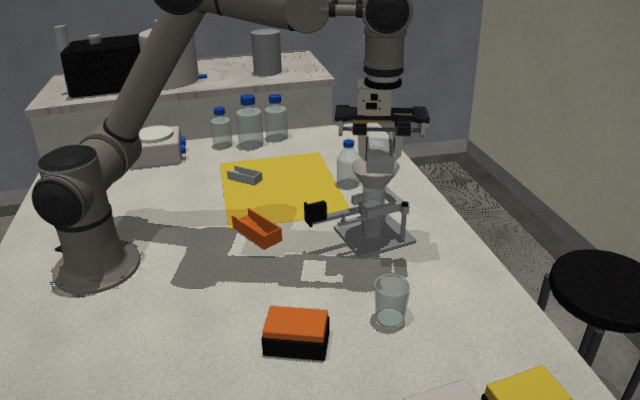

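View pics/t5c.png

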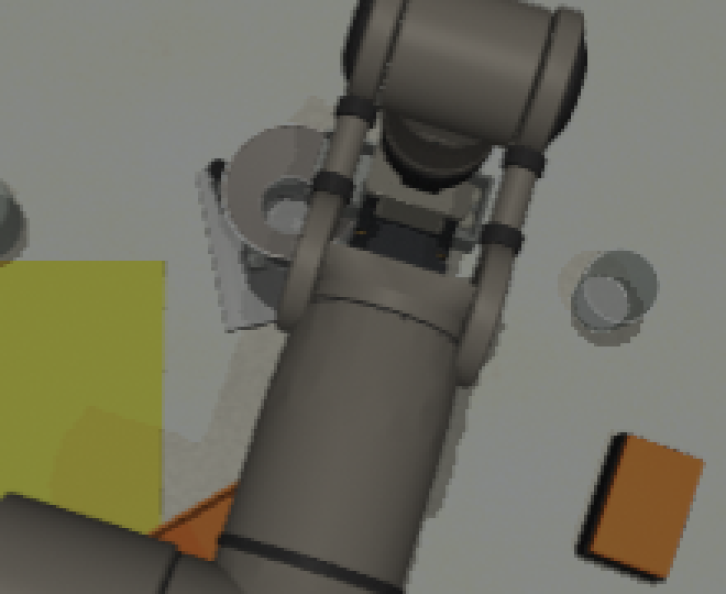

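View pics/w5.png

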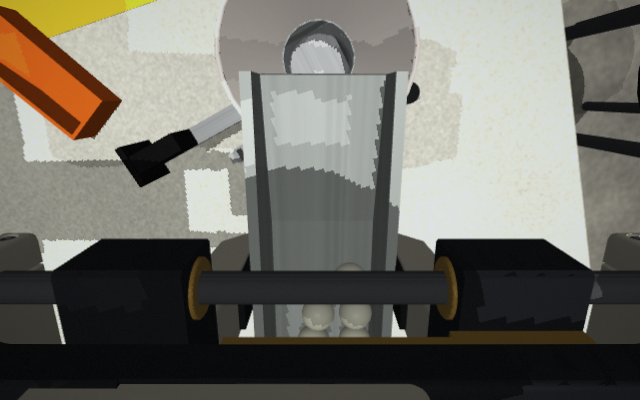

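```bash
python3 - <<'E'
from h import *
w=cam('wrist')
a=atz(w,218,25,.2);b=atz(w,418,25,.2); print(a,b,(a+b)/2,np.linalg.norm(a-b))
g=cv2.cvtColor(w['img'],cv2.COLOR_RGB2GRAY)
p=[]
for z in[.2]:
  for t in np.arange(0,2*np.pi,.01): pass
best=None
from scipy.optimize import minimize
# rim outline points by eye
pts=[(221,50),(218,25),(221,0),(416,50),(418,25),(415,0),(228,72),(409,72)]
Q=np.array([atz(w,*q,.2)[:2] for q in pts])
from scipy.optimize import least_squares
r=least_squares(lambda x:np.hypot(Q[:,0]-x[0],Q[:,1]-x[1])-x[2],[.687,-.03,.06]);print(r.x,r.fun.round(4))
s=robot.observe(); print(s['tool_pos'],s['tool_rot'])
E
```

```text
[ 0.63851193 -0.00086983  0.2       ] [ 0.7473348  -0.03344179  0.2       ] [ 0.69292337 -0.01715581  0.2       ] 0.11359291090555217
[ 0.69169446 -0.02171803  0.05696367] [-0.0001  0.0002  0.0001  0.0001 -0.0001 -0.0001 -0.0001  0.0001]
[ 0.66390102 -0.12464509  0.26286041] [-3.1397388   0.00698778 -0.28871006]
```

Request:
{"method": "move_arm", "body": {
  "increments": [
    [40,0,-3,12,0,0,0],
    [40,0,-3,16,0,0,0],
    [40,0,-2,14,0,0,0],
    [40,0,0,4,0,0,0],
    [40,0,0,0,0,0,0]
  ]
}}

```text
time: 10.32
tool_pos: [0.6654, -0.1147, 0.2138]
tool_rot: [-3.139, 0.008, -0.287]
contact_force: [-0.4, 0.5, -1.2]
opening: 0.0559
```

```bash
cat > lip.py <<'E'
from h import *
s=robot.observe(); M=R.from_euler('xyz',s['tool_rot']).as_matrix()
print(s['tool_pos'].round(4),s['tool_rot'].round(3),'q',s['qpos'].round(3),'F',s['contact_force'].round(1),s['opening'].round(4),s['time'])
print('lip',(s['tool_pos']+M@[0,-.079,-.014]).round(4),'tilt deg',np.degrees(np.arcsin((M@[0,1,0])[2])).round(1))
E
python3 lip.py
```

```text
Traceback (most recent call last):
  File "lip.py", line 3, in <module>
    print(s['tool_pos'].round(4),s['tool_rot'].round(3),'q',s['qpos'].round(3),'F',s['contact_force'].round(1),s['opening'].round(4),s['time'])
                                                                                                               ^^^^^^^^^^^^^^^^^^
AttributeError: 'float' object has no attribute 'round'
```

Request:
{"method": "move_arm", "body": {
  "increments": [
    [40,0,0.4,-2,-0.025,0,0],
    [40,0,0.7,-4,-0.05,0,0],
    [40,0,0.7,-4,-0.05,0,0],
    [40,0,0.7,-4,-0.05,0,0],
    [40,0,0.4,-2,-0.025,0,0],
    [40,0,0,0,0,0,0]
  ]
}}

```text
time: 11.08
tool_pos: [0.6665, -0.1169, 0.2346]
tool_rot: [2.934, 0.001, -0.288]
contact_force: [0.4, -0.2, -1.8]
opening: 0.0559
```

```bash
sed -i "s/s\['opening'\].round(4)/s['opening']/" lip.py; python3 lip.py; python3 -c "
from h import *
cam('wrist','w6.png')"
```

```text
[ 0.6665 -0.1169  0.2346] [ 2.934e+00  1.000e-03 -2.880e-01] q [-0.19   0.656  0.998 -0.207  1.51   0.112] F [ 0.4 -0.2 -1.8] 0.055893640310332206 11.075
lip [ 0.6892 -0.04    0.232 ] tilt deg 11.9
```

View pics/w6.png

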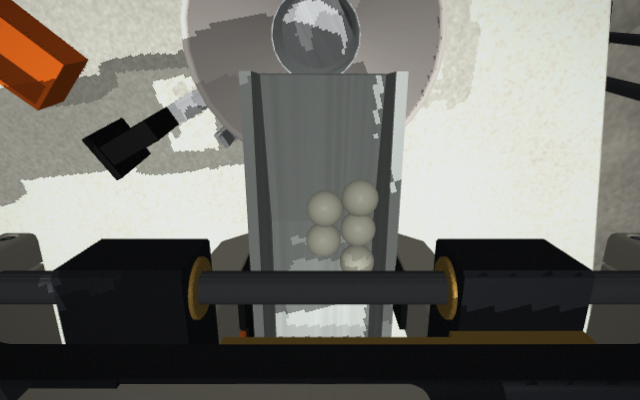

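Request:
{"method": "move_arm", "body": {
  "increments": [
    [40,0,0.4,-1.8,-0.026,0,0],
    [40,0,0.4,-1.8,-0.026,0,0],
    [40,0,0.4,-1.8,-0.026,0,0],
    [40,0,0.4,-1.8,-0.026,0,0],
    [40,0,0.4,-1.8,-0.026,0,0],
    [40,0,0.4,-1.8,-0.026,0,0],
    [40,0,0.4,-1.8,-0.026,0,0],
    [40,0,0.4,-1.8,-0.026,0,0],
    [40,0,0,0,0,0,0],
    [40,0,0,0,0,0,0]
  ]
}}

```text
time: 12.38
tool_pos: [0.6668, -0.1162, 0.2499]
tool_rot: [2.712, 0.001, -0.289]
contact_force: [-0.0, 0.8, -1.1]
opening: 0.0555
```

```bash
python3 lip.py; python3 -c "
from h import *
cam('wrist','w7.png')"
```

```text
[ 0.6668 -0.1162  0.2499] [ 2.712e+00  1.000e-03 -2.890e-01] q [-0.094  0.697  0.94  -0.42   1.592  0.205] F [-0.   0.8 -1.1] 0.05548325449892315 12.375
lip [ 0.6889 -0.0418  0.2298] tilt deg 24.6
```

View pics/w7.png

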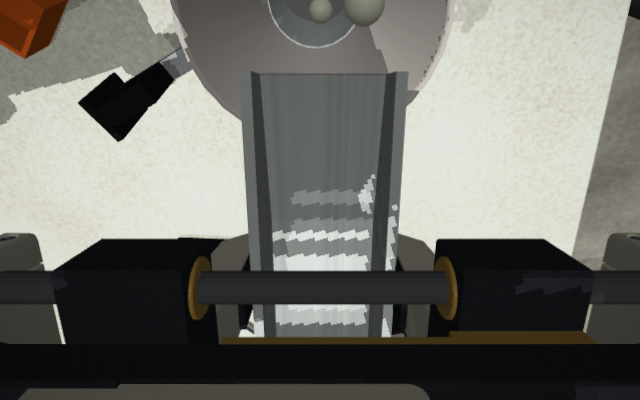

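The scoop floor looks empty, and two balls are visible over the funnel at about (320,8) and (364,5). I'll tilt further to make sure nothing is left, then look.

Request:
{"method": "move_arm", "body": {
  "increments": [
    [40,0,0.4,-4,-0.05,0,0],
    [40,0,0.4,-4,-0.05,0,0],
    [40,0,0.4,-4,-0.05,0,0],
    [40,0,0.4,-4,-0.05,0,0],
    [40,0,0,0,0,0,0],
    [40,0,0,0,0,0,0],
    [40,0,0,0,0,0,0]
  ]
}}

```text
time: 13.3
tool_pos: [0.6683, -0.1127, 0.2664]
tool_rot: [2.51, -0.001, -0.293]
contact_force: [-0.4, -0.3, -0.4]
opening: 0.056
```

```bash
python3 lip.py; python3 -c "
from h import *
cam('wrist','w8.png')
c=cam('side'); cv2.imwrite('pics/s8.png',cv2.resize(c['img'][70:280,290:440,::-1],None,fx=2.8,fy=2.8,interpolation=3))
print([(np.round(r['rect']),r['conf']) for r in robot.look_for('ball0_center','side')],[(np.round(r['rect']),r['conf']) for r in robot.look_for('ball0_center','wrist')])
"
```

```text
[ 0.6683 -0.1127  0.2664] [ 2.51e+00 -1.00e-03 -2.93e-01] q [-0.013  0.751  0.882 -0.608  1.683  0.265] F [-0.4 -0.3 -0.4] 0.05597136777282656 13.3
lip [ 0.6891 -0.0437  0.2311] tilt deg 36.2
[] []
```

View pics/w8.png

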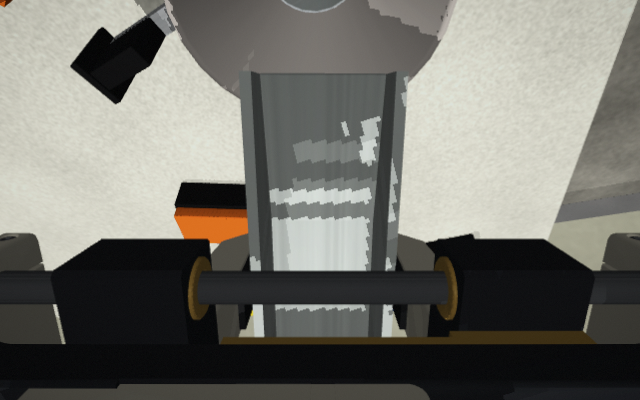

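View pics/s8.png

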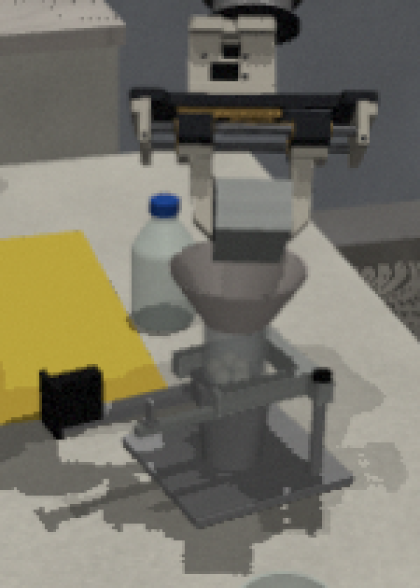

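Request:
{"method": "move_arm", "body": {
  "increments": [
    [40,0,0,-12,0.05,0,0],
    [40,0,0,-12,0.105,0,0],
    [40,0,0,-10,0.105,0,0],
    [40,0,0,-6,0.105,0,0],
    [40,0,0,-6,0.105,0,0],
    [40,0,0,-4,0.105,0,0],
    [40,0,0,0,0.055,0,0],
    [40,0,0,0,0,0,0]
  ]
}}

```text
time: 14.5
tool_pos: [0.6746, -0.091, 0.3124]
tool_rot: [-3.126, -0.002, -0.293]
contact_force: [-0.6, -0.2, -1.0]
opening: 0.0559
```

```bash
python3 lip.py; python3 plan.py .455 .226 .25 1.2 14 | sed 's/np.float64//g'
```

```text
[ 0.6746 -0.091   0.3124] [-3.126e+00 -2.000e-03 -2.930e-01] q [-0.254  0.617  0.847  0.016  1.676  0.04 ] F [-0.6 -0.2 -1. ] 0.055888110599531096 14.5
lip [ 0.6973 -0.0156  0.3276] tilt deg -0.9
[ 0.6746 -0.091   0.3124] [-3.126e+00 -1.800e-03 -2.926e-01] d [-0.2196  0.317  -0.0624] 1.4925608062865061
[(-7.0), (-5.0), (1.0), 0, 0, (-0.034)]
[(-13.0), (-11.0), (3.0), 0, 0, (-0.068)]
[(-19.0), (-18.0), (4.0), 0, 0, (-0.102)]
[(-22.0), (-27.0), (6.0), 0, 0, (-0.136)]
[(-19.0), (-30.0), (6.0), 0, 0, (-0.136)]
[(-14.0), (-32.0), (6.0), 0, 0, (-0.136)]
[(-10.0), (-34.0), (6.0), 0, 0, (-0.136)]
[(-5.0), (-35.0), (6.0), 0, 0, (-0.136)]
[(-1.0), (-35.0), (6.0), 0, 0, (-0.136)]
[(4.0), (-35.0), (6.0), 0, 0, (-0.136)]
[(9.0), (-34.0), (6.0), 0, 0, (-0.136)]
[(10.0), (-24.0), (4.0), 0, 0, (-0.102)]
[(8.0), (-15.0), (3.0), 0, 0, (-0.068)]
[(5.0), (-7.0), (1.0), 0, 0, (-0.034)]
```

Request:
{"method": "move_arm", "body": {
  "increments": [
    [40,-7,-5,0,-0.015,0,-0.034],
    [40,-13,-11,0,0,0,-0.068],
    [40,-19,-18,0,0,0,-0.102],
    [40,-22,-27,3,0,0,-0.136],
    [40,-19,-30,6,0,0,-0.136],
    [40,-14,-32,6,0,0,-0.136],
    [40,-10,-34,6,0,0,-0.136],
    [40,-5,-35,6,0,0,-0.136],
    [40,-1,-35,6,0,0,-0.136],
    [40,4,-35,6,0,0,-0.136],
    [40,9,-34,6,0,0,-0.136],
    [40,5,-12,3,0,0,-0.05]
  ]
}}

```text
time: 16.0
tool_pos: [0.4544, 0.2045, 0.2594]
tool_rot: [3.135, 0.015, 1.129]
contact_force: [0.4, -0.7, -0.8]
opening: 0.0558
```

```bash
python3 lip.py; python3 plan.py .455 .226 .08 1.2 8 | sed 's/np.float64//g'
```

```text
[0.4544 0.2045 0.2594] [3.135 0.015 1.129] q [ 0.279  0.272  1.532 -0.016  1.342 -0.846] F [ 0.4 -0.7 -0.8] 0.05580572649390308 16.0
lip [0.3829 0.2385 0.2728] tilt deg 0.4
[0.4544 0.2045 0.2594] [3.1346 0.0152 1.1294] d [ 0.0006  0.0215 -0.1794] 0.0706033558905883
[(1.0), (-0.0), (9.0), 0, 0, (-0.004)]
[(2.0), (-1.0), (18.0), 0, 0, (-0.007)]
[(3.0), (-1.0), (27.0), 0, 0, (-0.011)]
[(4.0), (-2.0), (36.0), 0, 0, (-0.014)]
[(4.0), (-2.0), (36.0), 0, 0, (-0.014)]
[(3.0), (-1.0), (27.0), 0, 0, (-0.011)]
[(2.0), (-1.0), (18.0), 0, 0, (-0.007)]
[(1.0), (-0.0), (9.0), 0, 0, (-0.004)]
```

Request:
{"method": "move_arm", "body": {
  "increments": [
    [40,4,-1,30,0,0,-0.02],
    [40,4,-1,40,0,0,-0.02],
    [40,5,-1,40,0,0,-0.02],
    [40,5,-1,40,0,0,0],
    [40,2,-1,30,0,0,0],
    [40,0,0,15,0,0,0],
    [40,0,0,0,0,0,0]
  ]
}}

```text
time: 16.88
tool_pos: [0.4594, 0.2243, 0.0601]
tool_rot: [3.125, 0.017, 1.204]
contact_force: [0.5, 0.5, -0.8]
opening: 0.0559
```

```bash
python3 lip.py; python3 - <<'E'
from h import *
s=robot.observe(); M=R.from_euler('xyz',s['tool_rot']); T=R.from_euler('xyz',[np.pi,0,1.2]); print((M.inv()*T).as_rotvec().round(4), (M.inv().apply(np.array([.455,.226,.005])-s['tool_pos'])*1000).round(1))
E
```

```text
[0.4594 0.2243 0.0601] [3.125 0.017 1.204] q [ 0.319  0.518  1.771 -0.031  0.852 -0.864] F [ 0.5  0.5 -0.8] 0.05585159610372382 16.875
lip [0.3855 0.253  0.0728] tilt deg 0.9
[0.0163 0.017  0.0038] [ 0.9 -5.6 55. ]
```

```bash
python3 - <<'E'
from h import *
s=robot.observe(); M=R.from_euler('xyz',s['tool_rot']); T=R.from_euler('xyz',[3.134,-.012,1.204]); print((M.inv()*T).as_rotvec().round(4))
E
```

```text
[ 0.0086  0.029  -0.    ]
```

Request:
{"method": "move_arm", "body": {
  "increments": [
    [40,0,-3,20,0.008,0.029,0],
    [40,0,-2,18,0,0,0],
    [40,0,0,10,0,0,0],
    [40,0,0,4,0,0,0],
    [40,0,0,0,0,0,0]
  ]
}}

```text
time: 17.5
tool_pos: [0.4592, 0.2274, 0.0108]
tool_rot: [3.125, -0.017, 1.207]
contact_force: [-0.0, -0.8, -1.2]
opening: 0.056
```

```bash
python3 lip.py
```

```text
[0.4592 0.2274 0.0108] [ 3.125 -0.017  1.207] q [ 0.308  0.59   1.825  0.005  0.703 -0.903] F [-0.  -0.8 -1.2] 0.056028671339325375 17.5
lip [0.3851 0.2554 0.0236] tilt deg 0.9
```

Request:
{"method": "move_arm", "body": {
  "increments": [
    [40,0,0,3,0,0,0],
    [40,0,0,2,0,0,0],
    [40,0,0,1,0,0,0]
  ]
}}

```text
time: 17.88
tool_pos: [0.4602, 0.2278, 0.0057]
tool_rot: [3.124, -0.018, 1.207]
contact_force: [0.3, 0.5, -0.5]
opening: 0.0554
```

```bash
python3 lip.py
```

```text
[0.4602 0.2278 0.0057] [ 3.124 -0.018  1.207] q [ 0.308  0.6    1.827  0.005  0.69  -0.903] F [ 0.3  0.5 -0.5] 0.055365194954671994 17.875
lip [0.3861 0.2558 0.0183] tilt deg 1.0
```

Request:
{"method": "move_arm", "body": {
  "increments": [
    [57,0,0,0.5,0,0,0],
    [62,0,0,0,0,0,0],
    [72,0,0,0,0,0,0],
    [80,0,0,0,0,0,0],
    [80,0,0,-15,0,0,0],
    [80,0,0,-40,0,0,0],
    [80,0,0,-55,0,0,0],
    [80,0,0,-55,0,0,0],
    [80,0,0,-40,0,0,0],
    [80,0,0,0,0,0,0]
  ]
}}

```text
time: 19.12
tool_pos: [0.4552, 0.2254, 0.2223]
tool_rot: [3.12, -0.021, 1.207]
contact_force: [0.9, -0.0, 0.1]
opening: 0.0802
```

```bash
python3 lip.py; python3 - <<'E'
from h import *
cam('wrist','w9.png'); c=cam('side','s9.png'); t=cam('top','t9.png')
cv2.imwrite('pics/s9c.png',cv2.resize(c['img'][130:280,210:430,::-1],None,fx=3.5,fy=3.5,interpolation=3))
E
```

```text
[0.4552 0.2254 0.2223] [ 3.12  -0.021  1.207] q [ 0.307  0.297  1.603  0.003  1.211 -0.901] F [ 0.9 -0.   0.1] 0.08024348976203607 19.125
lip [0.381  0.2534 0.2346] tilt deg 1.2
```

View pics/w9.png

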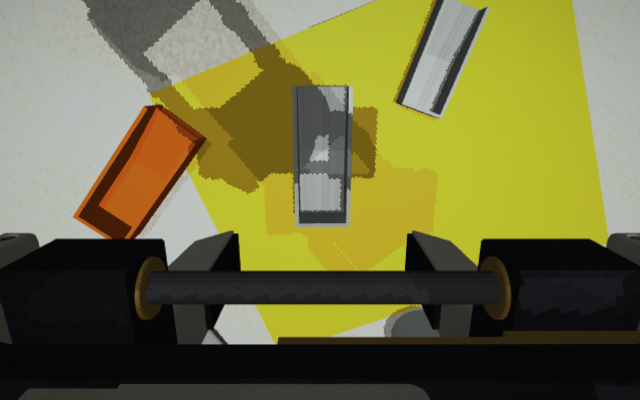

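View pics/s9c.png

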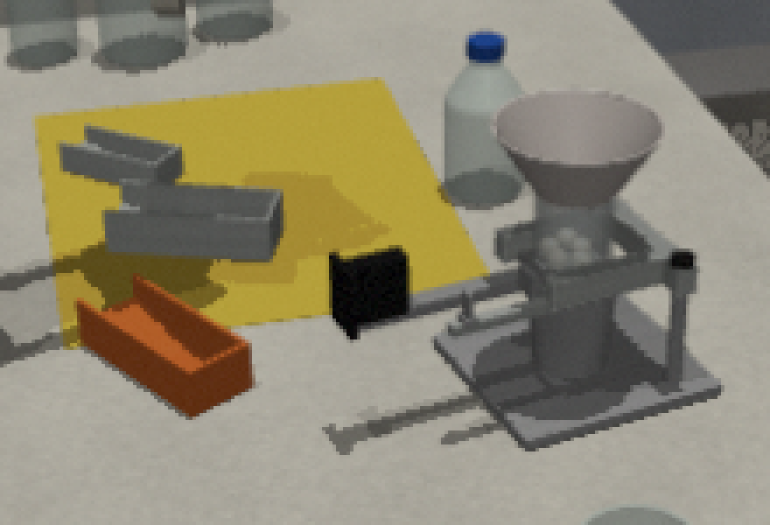

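```bash
python3 plan.py .538 -.057 .21 -1.42 18 | sed 's/np.float64//g'
```

```text
[0.4532 0.2248 0.2176] [ 3.1269 -0.0157  1.2071] d [ 0.0848 -0.2818 -0.0076] -2.6270940713489686
[(-4.0), (3.0), (0.0), 0, 0, (0.044)]
[(-8.0), (6.0), (0.0), 0, 0, (0.088)]
[(-10.0), (10.0), (0.0), 0, 0, (0.131)]
[(-12.0), (16.0), (1.0), 0, 0, (0.175)]
[(-9.0), (17.0), (1.0), 0, 0, (0.175)]
[(-6.0), (19.0), (1.0), 0, 0, (0.175)]
[(-2.0), (19.0), (1.0), 0, 0, (0.175)]
[(1.0), (20.0), (1.0), 0, 0, (0.175)]
[(4.0), (19.0), (1.0), 0, 0, (0.175)]
[(8.0), (18.0), (1.0), 0, 0, (0.175)]
[(11.0), (16.0), (1.0), 0, 0, (0.175)]
[(13.0), (14.0), (1.0), 0, 0, (0.175)]
[(16.0), (12.0), (1.0), 0, 0, (0.175)]
[(17.0), (9.0), (1.0), 0, 0, (0.175)]
[(19.0), (6.0), (1.0), 0, 0, (0.175)]
[(15.0), (2.0), (0.0), 0, 0, (0.131)]
[(10.0), (-0.0), (0.0), 0, 0, (0.088)]
[(5.0), (-0.0), (0.0), 0, 0, (0.044)]
```

Request:
{"method": "move_arm", "body": {
  "increments": [
    [50,-4,3,0,0.01,0.015,0.044],
    [50,-8,6,0,0,0,0.088],
    [50,-10,10,0,0,0,0.131],
    [50,-12,16,0,0,0,0.175],
    [50,-9,17,0,0,0,0.175],
    [50,-6,19,0,0,0,0.175],
    [50,-2,19,0,0,0,0.175],
    [50,1,20,0,0,0,0.175],
    [50,4,19,0,0,0,0.175],
    [50,8,18,0,0,0,0.175],
    [50,11,16,0,0,0,0.175],
    [50,13,14,0,0,0,0.175]
  ]
}}

```text
time: 20.78
tool_pos: [0.4994, 0.0162, 0.1957]
tool_rot: [-3.129, 0.035, -0.713]
contact_force: [1.0, 0.6, -1.0]
opening: 0.0502
```

```bash
python3 lip.py; python3 plan.py .538 -.057 .21 -1.42 8 | sed 's/np.float64//g'
```

```text
[0.4994 0.0162 0.1957] [-3.129  0.035 -0.713] q [-0.14   0.334  1.627  0.032  1.203  0.562] F [ 1.   0.6 -1. ] 0.05018981325514808 20.775
lip [0.5513 0.0754 0.2107] tilt deg -0.7
[0.4994 0.0162 0.1957] [-3.129   0.0348 -0.7132] d [ 0.0386 -0.0732  0.0143] -0.7067787381362125
[(4.0), (2.0), (-1.0), 0, 0, (0.035)]
[(8.0), (3.0), (-1.0), 0, 0, (0.071)]
[(12.0), (3.0), (-2.0), 0, 0, (0.106)]
[(16.0), (3.0), (-3.0), 0, 0, (0.141)]
[(17.0), (0.0), (-3.0), 0, 0, (0.141)]
[(12.0), (-2.0), (-2.0), 0, 0, (0.106)]
[(8.0), (-2.0), (-1.0), 0, 0, (0.071)]
[(4.0), (-1.0), (-1.0), 0, 0, (0.035)]
```

Request:
{"method": "move_arm", "body": {
  "increments": [
    [50,8,3,-4,0,0,0.071],
    [50,14,4,-6,0,0,0.106],
    [50,16,3,-5,0,0,0.141],
    [50,17,0,-4,0,0,0.141],
    [50,12,-2,-2,0,0,0.106],
    [50,8,-2,-1,0,0,0.08],
    [50,3,0,0,0,0,0.04],
    [50,0,0,0,0,0,0]
  ]
}}

```text
time: 21.78
tool_pos: [0.5336, -0.0614, 0.2033]
tool_rot: [3.108, 0.047, -1.444]
contact_force: [-0.7, 1.0, -0.5]
opening: 0.0498
```

```bash
python3 lip.py; python3 - <<'E'
from h import *
c=cam('wrist','w10.png')
for t in ['gate_grip','gate_pointer','mark_line','funnel_rim']: print(t,[(np.round(r['rect']),round(r['conf'],2)) for r in robot.look_for(t,'wrist')])
E
```

```text
[ 0.5336 -0.0614  0.2033] [ 3.108  0.047 -1.444] q [-0.275  0.41   1.489  0.031  1.292  1.158] F [-0.7  1.  -0.5] 0.04984806479868153 21.775
lip [ 0.6125 -0.0518  0.2146] tilt deg 1.9
gate_grip [(array([305.,  22.,  55., 211.]), 0.56)]
gate_pointer [(array([305.,  21.,  56., 214.]), 0.56)]
mark_line [(array([361., 101.,  20.,  12.]), 0.81)]
funnel_rim [(array([205.,   1., 203., 234.]), 0.88)]
```

View pics/w10.png

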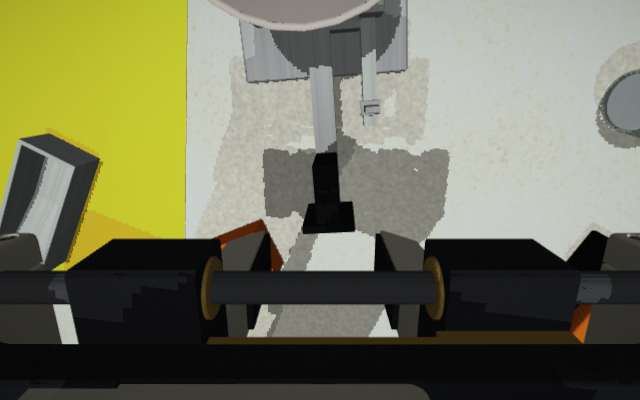

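```bash
python3 - <<'E'
from h import *
c=robot.read_camera('wrist'); im=c['img'][0:240,230:430,::-1]
cv2.imwrite('pics/w10c.png',cv2.resize(np.clip(im*1.3,0,255).astype(np.uint8),None,fx=2.5,fy=2.5,interpolation=3)[:600])
q=[atz(c,*e,.134) for e in [(315,153),(337,153),(314,203),(341,203)]]; print(np.round(q,4).tolist())
q=[atz(c,*e,.135) for e in [(302,204),(350,204),(302,232),(355,231)]]; print(np.round(q,4).tolist())
print(atz(c,370,102,.109),atz(c,370,107,.098))
s=robot.observe(); M=R.from_euler('xyz',s['tool_rot']); T=R.from_euler('xyz',[np.pi,0,-1.42]); print((M.inv()*T).as_rotvec().round(4))
E
```

```text
[[0.5675, -0.0481, 0.134], [0.5695, -0.062, 0.134], [0.5338, -0.0515, 0.134], [0.5364, -0.0694, 0.134]]
[[0.5323, -0.0437, 0.135], [0.5369, -0.0754, 0.135], [0.5122, -0.046, 0.135], [0.5183, -0.0816, 0.135]]
[ 0.60240583 -0.07973904  0.109     ] [ 0.59858369 -0.08128375  0.098     ]
[ 0.0311  0.0462 -0.0207]
```

View pics/w10c.png

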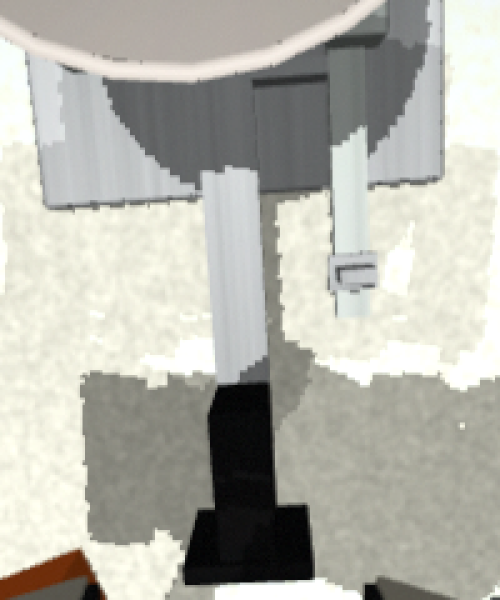

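```bash
python3 - <<'E'
from h import *
c=robot.read_camera('wrist')
im=cv2.convertScaleAbs(c['img'][140:240,290:370,::-1],alpha=5,beta=20)
cv2.imwrite('pics/w10d.png',cv2.resize(im,None,fx=6,fy=6,interpolation=0))
im=cv2.convertScaleAbs(c['img'][0:130,300:400,::-1],alpha=1.3)
cv2.imwrite('pics/w10e.png',cv2.resize(im,None,fx=4.5,fy=4.5,interpolation=0))
s=cam('side'); im=cv2.convertScaleAbs(s['img'][180:250,290:400,::-1],alpha=1.5)
cv2.imwrite('pics/s10d.png',cv2.resize(im,None,fx=7,fy=7,interpolation=3))
E
```

```text
(no output)
```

View pics/w10d.png

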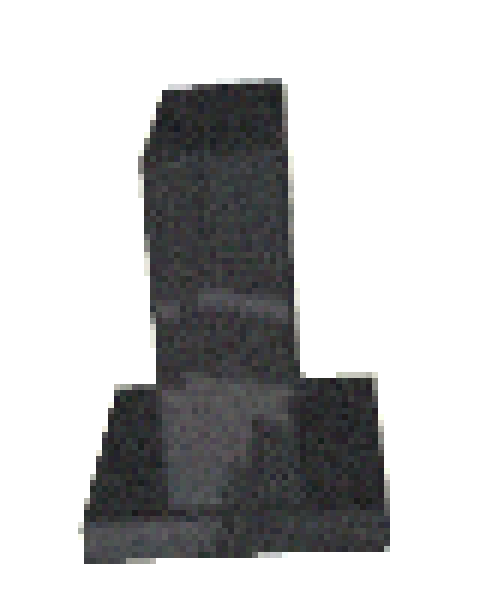

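View pics/w10e.png

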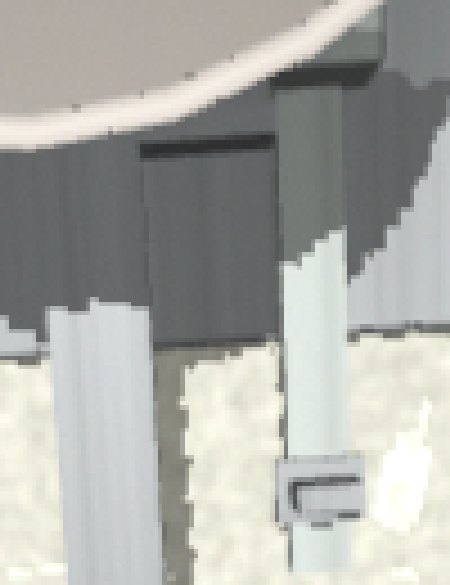

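View pics/s10d.png

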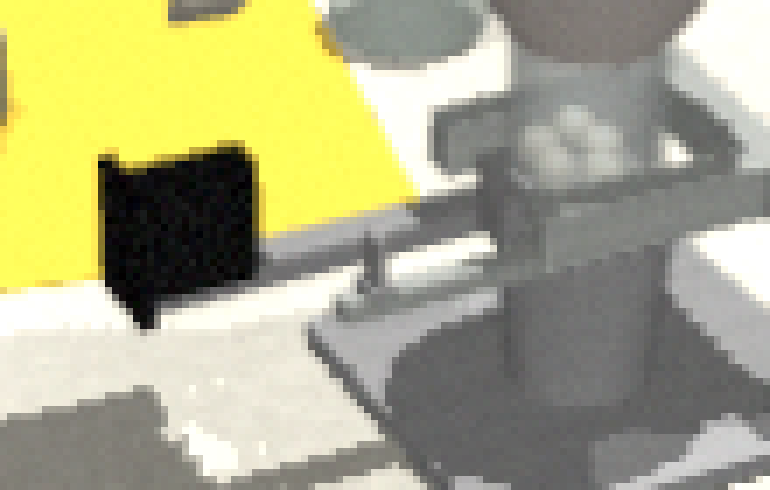

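```bash
python3 - <<'E'
from h import *
c=robot.read_camera('wrist'); s=robot.observe()
q=np.array([atz(c,*e,.134) for e in [(313.7,166.3),(337.8,165)]]+[atz(c,*e,.135) for e in [(304,225.8),(354.7,225)]]); print(q.round(4).tolist())
f=q[:2].mean(0);b=q[2:].mean(0); print('len',np.linalg.norm(f-b),'center',(f+b)/2,'yaw',np.arctan2(*(f-b)[[1,0]]))
print('flange dir',np.arctan2(*(q[2]-q[3])[[1,0]])-np.pi/2)
# bar edges
e1=[atz(c,300+u/4.5,v/4.5,.098) for u,v in [(50,310),(70,580),(150,310),(162,580)]]
print('bar',np.round(e1,4).tolist(),[np.arctan2(*(e1[i]-e1[i+1])[[1,0]]) for i in(0,2)])
e1=[atz(c,300+u/4.5,v/4.5,.09) for u,v in [(276,90),(290,560),(343,90),(350,560)]]
print('rail',[np.arctan2(*(e1[i]-e1[i+1])[[1,0]]) for i in(0,2)])
print('thing',[atz(c,300+u/4.5,v/4.5,z).round(4).tolist() for z in(.098,.12) for u,v in[(145,148),(273,140)]])
print('mark',[atz(c,300+u/4.5,v/4.5,z).round(4).tolist() for z,u,v in[(.109,325,480),(.087,290,455),(.109,325,483),(.109,290,485),(.109,358,480)]])
# rel camera
Tt=np.eye(4);Tt[:3,:3]=R.from_euler('xyz',s['tool_rot']).as_matrix();Tt[:3,3]=s['tool_pos']
X=np.linalg.inv(Tt)@c['T']; np.save('X.npy',X); print(X.round(4))
sd=cam('side')
print('side mark',[atz(sd,290+u/7,180+v/7,z).round(4).tolist() for z,u,v in[(.109,375,232),(.087,375,285)]])
E
```

```text
[[0.5589, -0.0483, 0.134], [0.5619, -0.0636, 0.134], [0.517, -0.0468, 0.135], [0.5226, -0.0808, 0.135]]
len 0.0413188228200697 center [ 0.54009401 -0.0598537   0.1345    ] yaw 0.19050731165355872
flange dir 0.16460728915414347
bar [[0.6188, -0.0366, 0.098], [0.5783, -0.0447, 0.098], [0.6208, -0.0519, 0.098], [0.5802, -0.0595, 0.098]] [np.float64(0.19782780300769703), np.float64(0.18484429130407276)]
rail [np.float64(0.19356104073721558), np.float64(0.1895074674500932)]
thing [[0.6434, -0.048, 0.098], [0.6468, -0.0668, 0.098], [0.6408, -0.0488, 0.12], [0.6439, -0.066, 0.12]]
mark [[0.5997, -0.0818, 0.109], [0.6018, -0.0775, 0.087], [0.5993, -0.0818, 0.109], [0.5983, -0.0767, 0.109], [0.6004, -0.0867, 0.109]]
[[ 1.000e+00 -5.000e-04 -8.000e-04 -1.000e-04]
 [ 7.000e-04  9.631e-01  2.692e-01 -7.280e-02]
 [ 7.000e-04 -2.692e-01  9.631e-01 -1.580e-01]
 [ 0.000e+00  0.000e+00  0.000e+00  1.000e+00]]
side mark [[0.6003, -0.0739, 0.109], [0.6009, -0.0722, 0.087]]
```

```bash
python3 - <<'E'
from h import *
X=np.load('X.npy'); c=robot.read_camera('wrist'); s=robot.observe()
u=np.array([.982,.189,0]); H=np.array([.540,-.0595,.112]); mk=np.array([.5995,-.0815,.109])
for th in(0,-.1,-.15,.15):
  for sh in (0,.008):
    Rm=R.from_euler('xyz',[np.pi,0,-1.381])*R.from_rotvec([th,0,0])
    g=H+sh*u+[0,0,.004]-.052*u; tcp=g+Rm.apply([0,0,.0188])
    T=np.eye(4);T[:3,:3]=Rm.as_matrix();T[:3,3]=tcp; cc=dict(c);cc['T']=T@X
    print(th,sh,proj(cc,mk),proj(cc,mk+[0,0,-.02]),cc['T'][:3,3])
th=-.13
M=R.from_euler('xyz',s['tool_rot']);Rm=R.from_euler('xyz',[np.pi,0,-1.381])*R.from_rotvec([th,0,0])
print((M.inv()*Rm).as_rotvec(),s['tool_pos'], Rm.as_euler('xyz'))
g=H+.003*u+[0,0,.004]+[0,0,.06]; print((g+Rm.apply([0,0,.0188])), M.inv().apply(g+Rm.apply([0,0,.0188])-s['tool_pos']))
E
```

```text
0 0 [411.63447397   1.03211844] [400.2838102   13.01313202] [ 0.560415   -0.05547661  0.255198  ]
0 0.008 [410.23821566  24.63538099] [399.21983624  33.48605604] [ 0.568271   -0.05396461  0.255198  ]
-0.1 0 [419.17631932  -7.43941898] [406.33592514   0.90464652] [ 0.57370486 -0.05292351  0.24723386]
-0.1 0.008 [416.95621545  18.62084037] [404.66314358  23.40548571] [ 0.58156086 -0.05141151  0.24723386]
-0.15 0 [423.35005415 -10.86429351] [409.70260942  -4.73928576] [ 0.58004007 -0.05170646  0.24275458]
-0.15 0.008 [420.63296524  16.46441284] [407.66581107  18.83439009] [ 0.58789607 -0.05019446  0.24275458]
0.15 0 [402.09955492  16.7153175 ] [392.6829439   32.60172738] [ 0.53918417 -0.05955523  0.26451535]
0.15 0.008 [401.60500147  36.92863857] [392.29918496  50.34667975] [ 0.54704017 -0.05804323  0.26451535]
[-0.10004058  0.05035436 -0.05659704] [ 0.53420735 -0.06070752  0.20472559] [ 3.01159265e+00  2.22044605e-16 -1.38100000e+00]
[ 0.54055264 -0.05939278  0.15735864] [ 0.0016756  -0.00793979  0.04711445]
```

```bash
cat > go.py <<'E'
from h import *
import sys
t=np.array(list(map(float,sys.argv[1:4]))); s=robot.observe()
M=R.from_euler('xyz',s['tool_rot']);Rm=R.from_euler('xyz',[np.pi,0,float(sys.argv[4])])
print(s['tool_pos'].round(4),s['tool_rot'].round(4),'F',s['contact_force'].round(1),s['opening'],s['time'])
print('shift mm',(M.inv().apply(t-s['tool_pos'])*1000).round(1),'turn',(M.inv()*Rm).as_rotvec().round(4))
E
python3 go.py .5469 -.0582 .16 -1.381
```

```text
[ 0.5342 -0.0607  0.2047] [ 3.1103  0.0456 -1.4415] F [-0.2  0.4 -0.1] 0.049924954880366426 22.325
shift mm [  1.2 -14.3  44.3] turn [ 0.0299  0.0466 -0.0597]
```

Request:
{"method": "move_arm", "body": {
  "increments": [
    [40,0,-5,5,0.015,0.023,-0.03],
    [40,1,-7,12,0.015,0.023,-0.03],
    [40,0,-2,15,0,0,0],
    [40,0,0,10,0,0,0],
    [40,0,0,0,0,0,0]
  ]
}}

```text
time: 22.95
tool_pos: [0.5484, -0.0585, 0.1597]
tool_rot: [-3.14, -0.002, -1.376]
contact_force: [0.3, -0.6, -0.2]
opening: 0.0399
```

```bash
python3 go.py .5469 -.0582 .0972 -1.381;  python3 -c "
from h import *
cam('wrist','w11.png')"
```

```text
[ 0.5484 -0.0585  0.1597] [-3.1400e+00 -2.2000e-03 -1.3758e+00] F [ 0.3 -0.6 -0.2] 0.03985458210728535 22.95
shift mm [-0.8  1.5 62.5] turn [-0.0016 -0.0022  0.0052]
```

View pics/w11.png

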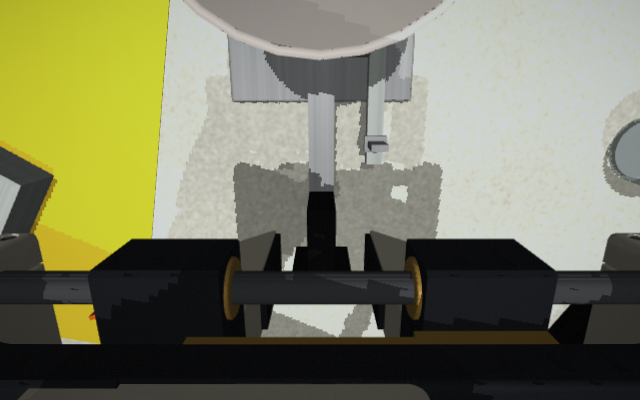

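The handle is centred between the fingers at about column 321. I'll go down and grip.

Request:
{"method": "move_arm", "body": {
  "increments": [
    [40,0,1,20,0,0,0.005],
    [40,0,0,25,0,0,0],
    [40,0,0,13,0,0,0],
    [40,0,0,4,0,0,0],
    [40,0,0,0,0,0,0]
  ]
}}

```text
time: 23.62
tool_pos: [0.5502, -0.0601, 0.0996]
tool_rot: [-3.134, -0.005, -1.382]
contact_force: [-1.2, -0.6, 0.1]
opening: 0.04
```

```bash
python3 go.py .5469 -.0582 .0972 -1.381;  python3 -c "
from h import *
c=cam('wrist','w12.png')
print([(np.round(r['rect']),round(r['conf'],2)) for t in ('gate_pointer','mark_line') for r in robot.look_for(t,'wrist')])"
```

```text
[ 0.5502 -0.0601  0.0996] [-3.1336 -0.0051 -1.3821] F [-1.2 -0.6  0.1] 0.04001763429640131 23.625
shift mm [-2.5  2.9  2.3] turn [-0.008  -0.0051 -0.0011]
[(array([281.,  25., 104., 313.]), 0.84), (array([373., 152.,  36.,  22.]), 0.58)]
```

View pics/w12.png

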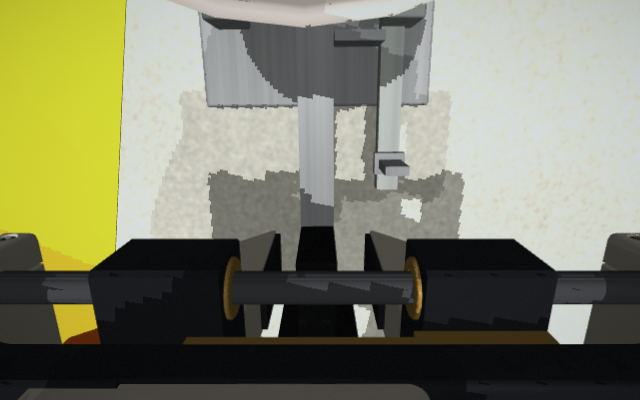

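```bash
python3 - <<'E'
from h import *
im=cv2.imread('pics/w12.png')[10:200,320:430]
cv2.imwrite('pics/w12c.png',cv2.resize(cv2.convertScaleAbs(im,alpha=1.5),None,fx=4,fy=4,interpolation=0)[:760])
E
```

```text
(no output)
```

View pics/w12c.png

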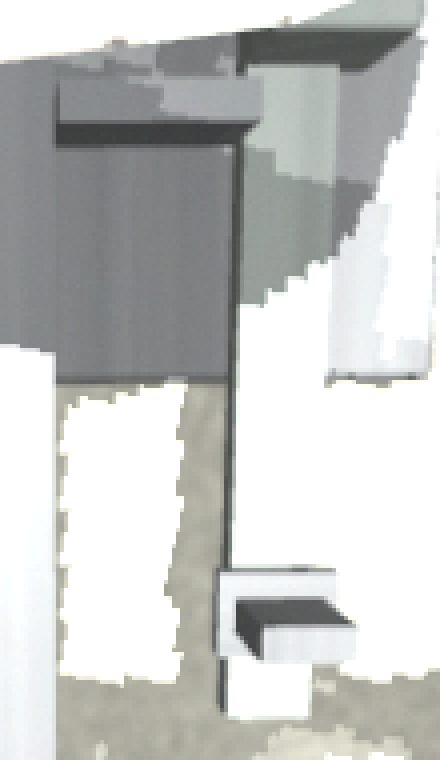

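```bash
python3 - <<'E'
from h import *
c=robot.read_camera('wrist'); u=np.array([.982,.189,0])
px=lambda a,b:((a+.5)/4+320-.5,(b+.5)/4+10-.5)
for zt in (.102,.104,.106,.108,.109):
    F=atz(c,*px(160,122),zt); B=atz(c,*px(160,78),zt)
    o,d=ray(c,*px(150,146)); k=((F-o)@u)/(d@u); zb=(o+d*k)[2]
    print(zt,'thick',((B-F)@u).round(4),'zb',zb.round(4),'mid',(((B+F)/2)@u).round(4))
for z in(.107,.109):
    F=atz(c,*px(308,661),z);B=atz(c,*px(308,626),z);print('mark',z,'thick',(B-F)@u,'mid',((B+F)/2)@u)
s=cam('side')
E
```

```text
0.102 thick 0.0041 zb 0.0847 mid 0.6255
0.104 thick 0.0041 zb 0.087 mid 0.6252
0.106 thick 0.004 zb 0.0892 mid 0.6249
0.108 thick 0.004 zb 0.0914 mid 0.6245
0.109 thick 0.0039 zb 0.0925 mid 0.6244
mark 0.107 thick 0.0038481716198319514 mid 0.5703861450564711
mark 0.109 thick 0.0037973966380393915 mid 0.5707838496513651
```

Request:
{"method": "move_arm", "body": {
  "increments": [
    [40,-1.5,1,2,-0.008,-0.005,0],
    [10,0,0,0,0,0,0],
    [10,0,0,0,0,0,0],
    [10,0,0,0,0,0,0],
    [10,0,0,0,0,0,0],
    [10,0,0,0,0,0,0]
  ],
  "newtons": 50
}}

```text
time: 24.62
tool_pos: [0.5489, -0.0578, 0.0981]
tool_rot: [-3.141, 0.001, -1.381]
contact_force: [-0.2, 0.6, 0.3]
opening: 0.0158
```

```bash
python3 - <<'E'
from h import *
s=robot.observe(); print(s['tool_pos'],s['tool_rot'],s['opening'],s['contact_force'],s['qpos'].round(3)); p=s['tool_pos']-.054*np.array([.982,.189,0]); print('target',p)
np.save('g0.npy',s['tool_pos'])
E
python3 go.py .4990 -.0685 .0972 -1.381
```

```text
[ 0.54893641 -0.05779301  0.09812706] [-3.14109583e+00  8.66010463e-04 -1.38087867e+00] 0.015809071577355262 [-0.21749257  0.59074657  0.27040269] [-2.440e-01  5.230e-01  1.621e+00  1.000e-03  9.970e-01  1.136e+00]
target [ 0.49590841 -0.06799901  0.09812706]
[ 0.5489 -0.0578  0.0981] [-3.1411e+00  9.0000e-04 -1.3809e+00] F [-0.2  0.6  0.3] 0.015809071577355262 24.625
shift mm [ 1.1 51.1  0.9] turn [-0.0005  0.0009  0.0001]
```

Request:
{"method": "move_arm", "body": {
  "increments": [
    [10,0,6,0,0,0,0],
    [10,0,12,0,0,0,0],
    [10,0,12,0,0,0,0],
    [10,0,10,0,0,0,0],
    [10,0,6,0,0,0,0],
    [10,0,2,0,0,0,0],
    [10,0,0,0,0,0,0]
  ]
}}

```text
time: 25.5
tool_pos: [0.5047, -0.0667, 0.0981]
tool_rot: [-3.128, -0.001, -1.381]
contact_force: [6.8, 2.0, -3.6]
opening: 0.0159
```

```bash
python3 go.py .4959 -.0680 .0981 -1.381;  python3 -c "
from h import *
print((robot.observe()['tool_pos']-np.load('g0.npy')).round(4))
c=cam('wrist','w13.png')
im=c['img'][0:150,320:450,::-1]
cv2.imwrite('pics/w13c.png',cv2.resize(cv2.convertScaleAbs(im,alpha=1.5),None,fx=4,fy=4,interpolation=0))
print([(np.round(r['rect']),round(r['conf'],2)) for t in ('gate_pointer','mark_line') for r in robot.look_for(t,'wrist')])"
```

```text
[ 0.5047 -0.0667  0.0981] [-3.1280e+00 -1.0000e-03 -1.3811e+00] F [ 6.8  2.  -3.6] 0.015923541663458607 25.5
shift mm [-0.4  8.9 -0.1] turn [-0.0136 -0.001  -0.0001]
[-0.0442 -0.0089 -0.    ]
[(array([260.,   0., 132., 338.]), 0.64), (array([382.,  47.,  41.,  23.]), 0.77)]
```

View pics/w13c.png

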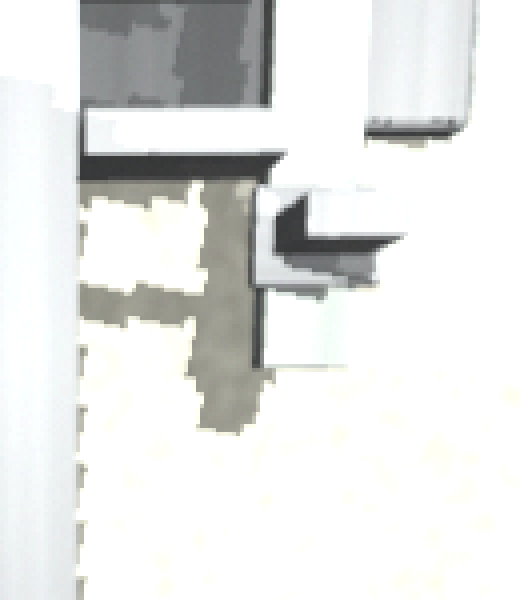

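```bash
python3 - <<'E'
from h import *
c=robot.read_camera('wrist'); u=np.array([.982,.189,0])
px=lambda a,b:((a+.5)/4+320-.5,(b+.5)/4-.5)
for zt in (.104,.106,.109):
    F=atz(c,*px(180,155),zt); B=atz(c,*px(180,108),zt)
    o,d=ray(c,*px(180,180)); k=((F-o)@u)/(d@u); zb=(o+d*k)[2]
    print(zt,'thick',((B-F)@u).round(4),'zb',zb.round(4),'mid',(((B+F)/2)@u).round(4))
for z in(.109,):
    F=atz(c,*px(355,238),z);B=atz(c,*px(355,188),z);print('mark',z,'thick',(B-F)@u,'mid',((B+F)/2)@u)
E
```

```text
0.104 thick 0.0043 zb 0.0875 mid 0.5799
0.106 thick 0.0042 zb 0.0897 mid 0.5795
0.109 thick 0.0042 zb 0.0931 mid 0.579
mark 0.109 thick 0.004549946278469834 mid 0.5716775797746734
```

Request:
{"method": "move_arm", "body": {
  "increments": [
    [10,0,5,0,-0.008,0,0],
    [10,0,3,0,0,0,0],
    [10,0,1,0,0,0,0],
    [10,0,0,0,0,0,0]
  ]
}}

```text
time: 26.2
tool_pos: [0.4998, -0.0677, 0.0981]
tool_rot: [-3.125, -0.002, -1.381]
contact_force: [8.2, 2.6, -4.3]
opening: 0.016
```

```bash
cat > chk.py <<'E'
from h import *
import sys
n=sys.argv[1]
s=robot.observe(); print((s['tool_pos']-np.load('g0.npy')).round(4),s['tool_rot'].round(4),s['contact_force'].round(1),s['opening'],s['time'])
c=cam('wrist')
im=c['img'][0:150,320:450,::-1]
cv2.imwrite(f'pics/w{n}c.png',cv2.resize(cv2.convertScaleAbs(im,alpha=1.1),None,fx=5,fy=4,interpolation=0) if 0 else cv2.resize(cv2.convertScaleAbs(im,alpha=1.1),None,fx=4,fy=4,interpolation=0))
d=cam('side'); cv2.imwrite(f'pics/s{n}c.png',cv2.resize(cv2.convertScaleAbs(d['img'][150:260,280:420,::-1],alpha=1.4),None,fx=5.5,fy=5.5,interpolation=3))
E
python3 chk.py 14
```

```text
[-0.0491 -0.0099  0.    ] [-3.1252e+00 -1.9000e-03 -1.3815e+00] [ 8.2  2.6 -4.3] 0.01596771498984342 26.2
```

View pics/w14c.png

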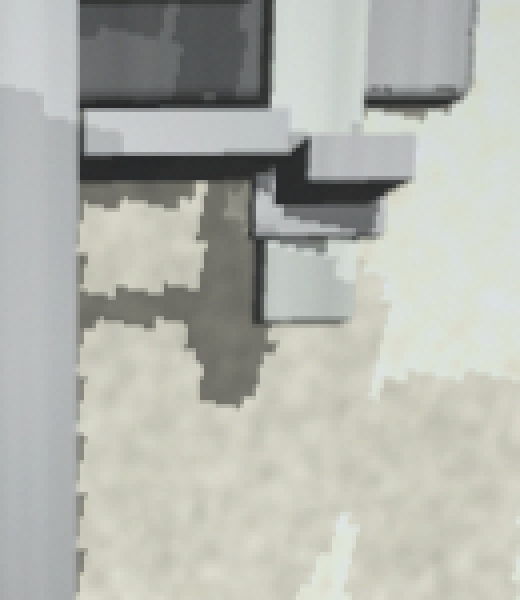

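View pics/s14c.png

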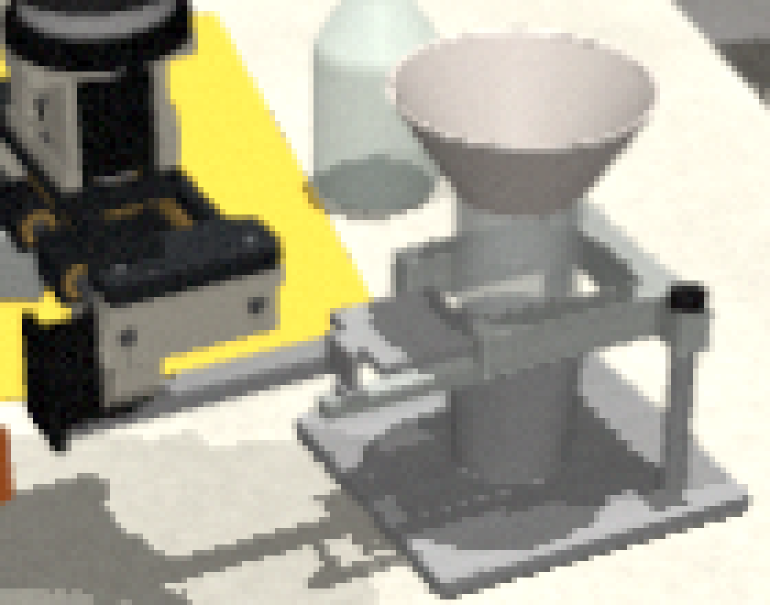

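Request:
{"method": "move_arm", "body": {
  "increments": [
    [10,0,2.5,0,0,0,0],
    [10,0,0.8,0,0,0,0],
    [10,0,0,0,0,0,0]
  ]
}}

```text
time: 26.68
tool_pos: [0.4992, -0.0678, 0.0981]
tool_rot: [-3.118, -0.002, -1.382]
contact_force: [8.2, 2.6, -4.6]
opening: 0.0159
```

```bash
python3 chk.py 15; python3 - <<'E'
from h import *
c=robot.read_camera('wrist');im=c['img']
for col in (350,360,370): print(col,im[20:52,col].mean(1).round().astype(int).tolist())
for col in (405,410,415): print(col,im[20:52,col].mean(1).round().astype(int).tolist())
E
```

```text
[-0.0497 -0.01    0.    ] [-3.1181e+00 -2.3000e-03 -1.3818e+00] [ 8.2  2.6 -4.6] 0.0158750856543872 26.675
350 [94, 93, 89, 81, 71, 51, 38, 80, 153, 183, 184, 184, 184, 185, 185, 186, 185, 186, 151, 81, 40, 39, 38, 38, 38, 48, 86, 104, 103, 105, 104, 104]
360 [95, 96, 90, 81, 70, 53, 42, 81, 152, 182, 182, 182, 183, 183, 183, 183, 183, 183, 151, 80, 40, 39, 41, 41, 41, 48, 79, 108, 119, 123, 124, 112]
370 [76, 75, 70, 68, 69, 56, 37, 103, 163, 179, 180, 180, 180, 180, 181, 181, 182, 180, 146, 75, 41, 40, 40, 41, 42, 82, 154, 175, 168, 168, 165, 166]
405 [184, 184, 183, 183, 184, 184, 183, 184, 185, 184, 185, 181, 174, 169, 171, 170, 170, 170, 171, 171, 171, 171, 155, 98, 39, 41, 40, 41, 42, 49, 82, 100]
410 [182, 176, 166, 160, 148, 134, 132, 147, 164, 162, 171, 180, 173, 170, 170, 171, 170, 171, 170, 170, 170, 171, 155, 99, 40, 41, 42, 41, 41, 59, 88, 99]
415 [160, 157, 122, 94, 91, 54, 40, 90, 164, 196, 196, 187, 172, 169, 170, 169, 170, 169, 168, 170, 170, 169, 154, 99, 39, 42, 55, 102, 152, 173, 174, 174]
```

View pics/w15c.png

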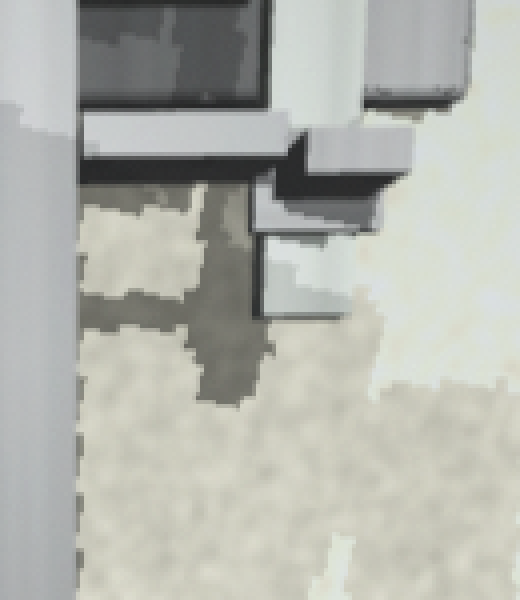

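Request:
{"method": "move_arm", "body": {
  "increments": [
    [10,0,3,0,-0.006,0,0]
  ]
}}

```text
time: 26.95
tool_pos: [0.4974, -0.0682, 0.0982]
tool_rot: [-3.121, -0.003, -1.382]
contact_force: [8.3, 1.6, -4.2]
opening: 0.0159
```

```bash
cat > m.py <<'E'
from h import *
u=np.array([.982,.189,0])
for i in range(int(__import__('sys').argv[1])):
    c=robot.read_camera('wrist'); s=robot.observe()
    g=c['img'].mean(2)
    def edge(col,lo,hi): # bright->dark front edge, subpixel by half level
        p=g[lo:hi,col]; j=np.argmin(np.diff(p)+0); k=lo+j
        # window half-level crossing
        a=g[max(k-3,0),col]; b=g[k+4,col]; h=(a+b)/2
        for r in range(max(k-3,0),k+4):
            if g[r,col]>=h>g[r+1,col]: return r+(g[r,col]-h)/(g[r,col]-g[r+1,col])
    pr=[edge(x,28,48) for x in (345,355,365,375,385)]; mr=[edge(x,28,52) for x in (405,410,415)]
    P={z:np.mean([atz(c,x,r,z)@u for x,r in zip((345,355,365,375,385),pr) if r]) for z in(.104,.106,.109)}
    Mk=np.mean([atz(c,x,r,.109)@u for x,r in zip((405,410,415),mr) if r])
    print(round(s['time'],2),'pull',round(-(s['tool_pos']-np.load('g0.npy'))@u*1000,2),'roll',s['tool_rot'][0].round(4),'rem mm',{z:round((v-Mk)*1000,2) for z,v in P.items()},np.round([x or 0 for x in pr+mr],1))
E
python3 m.py 3
```

```text
27.0 pull 52.77 roll -3.1214 rem mm {0.104: np.float64(0.5), 0.106: np.float64(0.18), 0.109: np.float64(-0.31)} [38.2 38.3 38.3 38.2 38.2 37.3 37.3 37.3]
27.05 pull 52.63 roll -3.1211 rem mm {0.104: np.float64(0.38), 0.106: np.float64(0.05), 0.109: np.float64(-0.44)} [38.2 38.3 38.3 38.2 38.2 37.2 36.9 36.8]
27.1 pull 52.58 roll -3.121 rem mm {0.104: np.float64(0.49), 0.106: np.float64(0.17), 0.109: np.float64(-0.32)} [38.3 38.3 38.3 38.2 38.2 37.3 37.4 37.2]
```

```bash
python3 chk.py 16; python3 - <<'E'
from h import *
d=robot.read_camera('side'); cv2.imwrite('pics/s16d.png',cv2.resize(cv2.convertScaleAbs(d['img'][195:235,325:375,::-1],alpha=1.5),None,fx=14,fy=14,interpolation=0))
cv2.imwrite('pics/t16.png',robot.read_camera('top')['img'][:,:,::-1])
for t in('jar_rim','gate_pointer','mark_line','ball0_center'): print(t,[(np.round(r['rect']),round(r['conf'],2)) for r in robot.look_for(t,'side')])
E
```

```text
[-0.0515 -0.0104  0.    ] [-3.1210e+00 -2.6000e-03 -1.3821e+00] [ 7.9  2.6 -6.2] 0.015341361703537022 27.1
jar_rim [(array([239., 179.,  51.,  26.]), 0.75), (array([361., 216.,  26.,  20.]), 0.6)]
gate_pointer [(array([281., 204.,  86.,  29.]), 0.92), (array([260., 301.,  68.,  60.]), 0.65)]
mark_line []
ball0_center []
```

View pics/s16c.png

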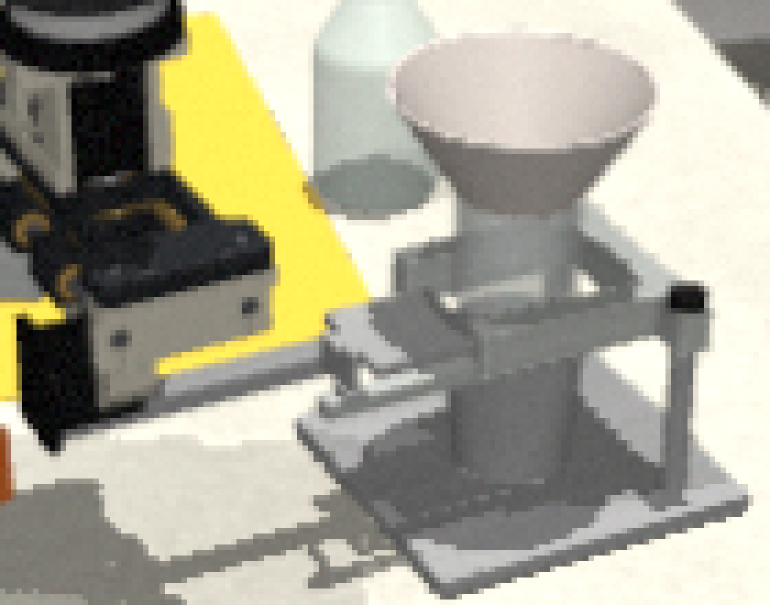

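View pics/s16d.png

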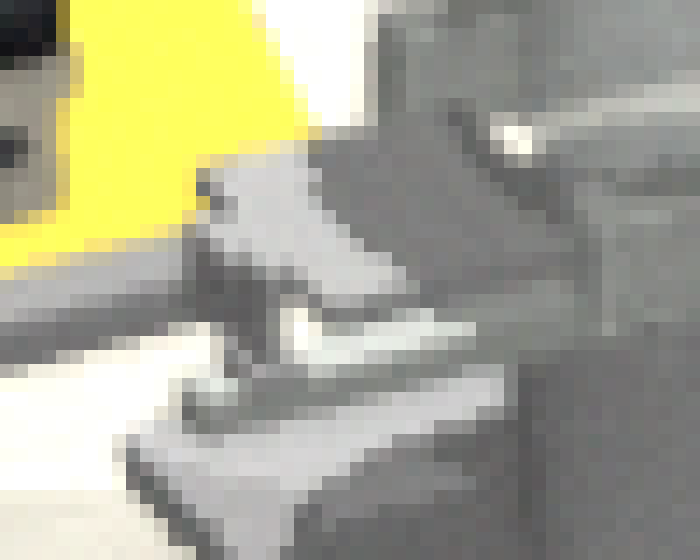

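View pics/w16c.png

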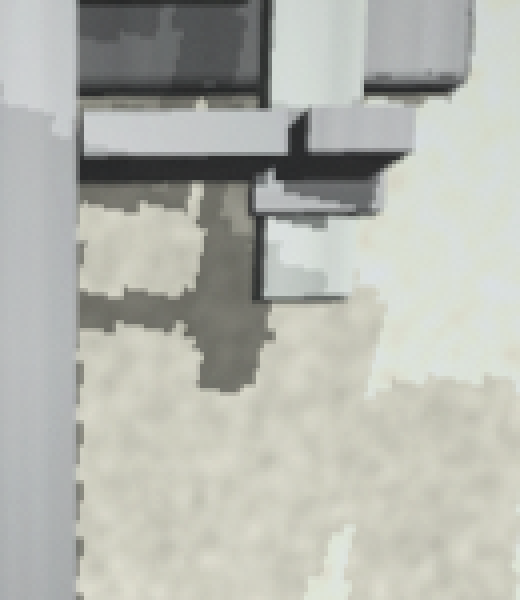

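View pics/t16.png

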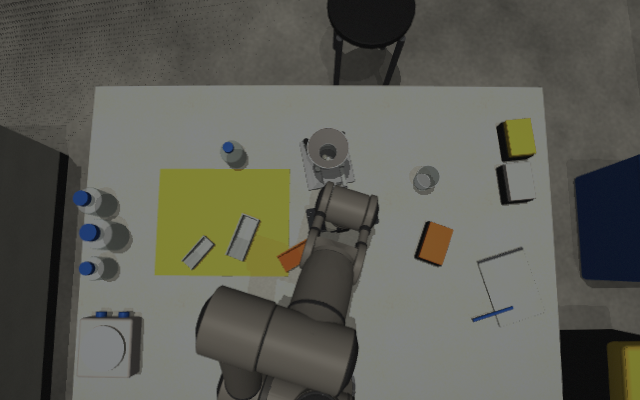

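```bash
python3 - <<'E'
from h import *
im=cv2.imread('pics/t16.png')[120:200,290:370]
cv2.imwrite('pics/t16c.png',cv2.resize(cv2.convertScaleAbs(im,alpha=2),None,fx=7,fy=7,interpolation=3))
E
python3 m.py 1
```

```text
27.55 pull 52.54 roll -3.121 rem mm {0.104: np.float64(0.57), 0.106: np.float64(0.25), 0.109: np.float64(-0.24)} [38.4 38.3 38.3 38.2 38.2 37.6 37.5 37.5]
```

View pics/t16c.png

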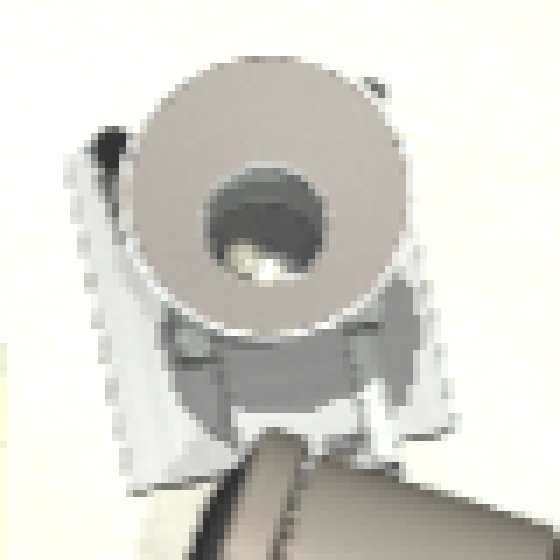

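```bash
python3 -c "
from cell import robot
print(robot.hand_in())"
```

```text
the job is handed in; nothing more can be done
None
```

I poured the balls from the larger grey scoop into the funnel with the gate shut and set the scoop back down level, empty, about where it had been. I then pulled the gate out to the mark and handed the job in still gripping the handle at 50 N, at about 27.6 s.

**Last checks**
- **Alignment:** the wrist camera put the pointer about 0.2 mm short of the mark, or −0.3 to +0.6 mm depending on the pointer height I assume. It held steady over the last 0.5 s.
- **Disagreement:** I measured the gap at 54.1 mm while the gate was shut, but the tool had travelled only 52.5 mm at alignment. I went by the direct view of the pointer against the mark.
- **Balls:** the side view showed the tube empty and no balls on the bench. Looking down through the funnel I could see white balls in the jar, but I could not count all five there.
- **Surroundings:** the last side and top views showed nothing else disturbed. The jar itself I saw only in part.

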